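Close the well that can be closed

ROBOT

A 6-joint arm with a two-finger parallel gripper is mounted at the origin on a cart in front of the work surface, level with it; the furniture and walls round the work are solid. World frame = base frame: x ahead of the robot, y to its left, z up, the work surface at z = 0. Lengths are in m, angles in rad, forces in N, time in s.
With the tool pointing down it reaches from about 0.275 to 0.775 m from the base axis. Payload 14.6 kg.
Tool frame: the origin (TCP) lies between the finger pads; the fingertips stand 17 mm ahead of it and the grasp point (between the pads) lies 2 mm behind it; z points along the fingers, y is the direction in which the jaws open and shut (so a half turn about z gives the same grasp; the last joint's range is limited). The gripper opens to 85 mm and grips with 20 to 120 N. Pads are 22 mm wide; open, the fingers measure 114 mm over their backs; the gripper's body (76 mm by 85 mm) begins 54 mm behind the grasp point. The pads swing forward as they close: fully open they stand 13 mm farther back than shut.
Start: joints at [1.091, 0.263, -0.048, 1.259, 0, 1.415], TCP at [0.168, 0.498, 0.248] pointing down, gripper open.
Joint ranges: [-2.65, 2.65], [-0.89, 1.7], [-1.18, 1.37], [-2.13, 2.11], [-1.35, 1.29], [-3.14, 3.14]. Speed limits (rad/s): [1.89, 1.89, 2.57, 2.79, 3.14, 3.14].

INTERFACE

Orientations are given as a 3x3 rotation matrix whose columns are the frame's x, y, z axes.
In Python, from cell import read_state, capture, get_calibration, sign_off, masks_of, landmark_of gives the robot as it stands.
- The arm moves only by the tool jog_arm, never from a script. Its arguments are lists of equal length, an entry for each row: "linear": the shift along the world's x, y, z in mm, a list of three; "twist": the turn, a rotation vector about the world's x, y, z in rad, a list of three; "hand": the closure, from 0 (fully open) to 1 (shut). In form: {"linear": [[x, y, z], ...], "twist": [[wx, wy, wz], ...], "hand": [hand, ...]}. A call has 1 to 8 rows; each row shifts and turns the commanded pose from where the row before left it; what a row does not reach is not made up. A row lasts 1/8 s, in which the tool goes at most 62.5 mm and 10.7 degrees, less where a joint would pass 70% of its speed; a pose out of reach is approached as far as the arm can. A call is refused whole if a number of a shift passes 62.5 or a number of a turn 0.188, either way. A call with a gripper value outside its range is refused whole. The fingers move at their own pace and stop on an object; "newtons" is the grip in N (left out, the last holds). Time passes only in rows, so rows that do not move let the fingers close. It gives the time, the measured TCP pose, the force and the opening at its end, in the units of the state.
- read_state(): the state, without advancing time (a new reading comes with each control period).
- capture(name): name is "scene" or "side" or "wrist"; returns the picture (480x640x3 uint8, blue, green, red); there is no depth.
- get_calibration(name): a dict with "fovy" (degrees; the focal length in pixels is half the picture's height over the tangent of half this angle, whatever the lens; pixels are square), "cx", "cy" (the principal point, pixels), "pose" (4x4, takes a point from camera to world coordinates). Camera axes: x right, y down, z forward; pixel columns grow to the right and rows downward; lengths in m; the calibration is good to about 2 mm. A picture is of the moment at which its call begins: read the wrist's pose just before it. get_calibration takes no time and is no camera call; for the wrist camera it gives the pose at the moment of the call.
- sign_off(): hands the job in, once; it reports no verdict.
Trained networks look in the newest picture that a camera, given by its name, has taken for a name from the list of things; names that differ only in an ending like _2 or _b are one class to them, and where a whole thing is asked for, a point or a joint stands for the part that bears it (a point fixed in the world has none). Each returns a list of dicts, best first, with "p" (0 to 1); they miss things now and then, are a little off and sometimes report something else, mostly with a low value. They report only what shows in the picture. A call takes as long as a camera call. They do not tell look-alikes from the thing itself.
- masks_of(thing, camera): "mask" (480x640 bool, what is visible of it).
- landmark_of(thing, camera): "location" ([x, y, z] in m, in world coordinates, good to about 4 mm: a listed point, or the origin of a listed thing).
The state is a dict: "t": time; "q": joint angles; "qvel": joint speeds; "effort": joint torques, N m; "eef_pos": TCP position; "ee_rot": TCP orientation; "ft_force": force on the tool from outside, world axes, zero at the start; "torque": the same for the moment, N m; "width": finger opening in m.
Only numpy, scipy, OpenCV 4.12 (cv2) and the standard library are available. Lean on these libraries where they do the work, as an engineer would, in place of code of your own. Each camera call takes 0.05 s, during which the arm holds its last target.

TASK

One of the condiment box's wells still needs its lid: put the spare lid on the open well whose contents lie below the rim, so that it sits level and fully home, and leave the other wells, their contents and everything around as they are. The spare lid lies flush in its rest: press it down at the scoop end so the other end tips up, lift it out by that raised end, lay it flat on the worktop and let go, then take it again by its two short ends, because the box leaves no finger room at its long sides.

Things in the scene. Friction and masses are not known exactly. Their poses are not given: they have to be found in the camera images.
- well_box: Fixed light-wood box with three wells, 56 (x) x 194 (y) x 50 mm to its rim. Origin: centre of its underside, on the worktop; z up. Wells in a row along y, mouths 46 (x) x 34 (y) mm, floor 5 mm up. At y = -93, -31, 31, 93 mm fins, 6 mm thick, 40 mm long, rise 14 mm above the rim: 5 mm between a seated lid's long side and a fin, no finger room; its short ends (front, back) are free.
- well_0 (a point): Centre of the mouth of well 0, at rim height (50 mm above the worktop); y = -62 mm in the box's frame. Axes as the box. At the start one well is covered, one has a stamp standing out of it, one holds a short cork; which is which varies.
- well_1 (a point): Centre of the mouth of well 1, at rim height (50 mm above the worktop); y = 0 mm in the box's frame. Axes as the box. At the start one well is covered, one has a stamp standing out of it, one holds a short cork; which is which varies.
- well_2 (a point): Centre of the mouth of well 2, at rim height (50 mm above the worktop); y = 62 mm in the box's frame. Axes as the box. At the start one well is covered, one has a stamp standing out of it, one holds a short cork; which is which varies.
- rest_top (a point): Fixed light-wood lid rest: block 92 (x -47 to +45) x 70 (y) x 34 mm high. This point: on its top (z = 34 mm), over the centre of the lid lying flush in it; z up, x along the slot. Slot x -41 to +33, y -25 to +25 mm; the 10 mm gap at its -x end is the scoop. The lid lies on a rocking cradle pivoted at x = -4 mm, 8 mm below the top. Press the lid near its -x end: its +x end rises.
- cradle (a joint): Tilt of the cradle: 0 = lid flush, up to its stop at 0.42 rad as the scoop end is pressed. Stiff (0.03 N m of friction: about 2 to 5 N near the lid's end); stays where it is left. At 0.42 rad the raised end's top is 14 mm and its lower edge 6 mm above the block, its two long sides free to be pinched (firmly: a weak pinch lets it swing).
- lid_mid (a point): Loose lid: plain brown wooden tile 62 (x) x 46 (y) x 8 mm, ends alike, with a plug 38 x 26 x 4 mm under it; 60 g. This point: its centre, 6 mm above the plug's underside, 2 mm above the tile's lower face; z up. Starts flush in the rest, axes as the rest's. Seated: length (x) along the box's x, tile on the rim, plug in the well with 4 mm play each way, this point 52 mm above the worktop.
- lid: The same loose lid; origin at the centre of its plug's underside.
- cover_mid (a point): A second lid like the loose one, already seated on one well; its centre as for the loose lid. Leave it.
- stamp_mid (a point): Turned wooden cookie stamp, 28 x 28 x 62 mm, standing in one well with its top 17 mm above the rim, so that no lid can seat there; this point is its centre, half-way up. Leave it.
- cork_mid (a point): Short bottle cork, 26 mm across, 24 mm high, on the floor of one well, wholly below the rim; this point is its centre. Leave it there.
- cabinet_edge (a point): Middle of the lower front edge of the wall cabinet overhead, 466 mm above the worktop (always there). The edge is level, 790 mm long, along world (0.5, -0.866, 0); the cabinet lies beyond it towards world (0.866, 0.5, 0). Keep the wrist clear of it: work with the fingertips some 0.1 m or more in front of the edge and carry low.
- tub_mid (a point): Fixed clear plastic tub, 99 x 156 x 58 mm, its long side turned 0.66 rad from world y towards -x; its centre, half-way up (always there).
- tin_mid (a point): Round dark tin, 66 mm across, 45 mm high. Bystander, loose; this point is its centre, half-way up. Leave it where it stands.
- jar_mid (a point): Small glass jar of pebbles, 72 x 63 x 85 mm. Bystander, loose; this point is its centre, half-way up. Leave it where it stands.
- black_vase_mid (a point): Small faceted black vase, 36 x 57 x 93 mm. Bystander, loose; this point is its centre, half-way up. Leave it where it stands.
- ball_mid (a point): Ball of wound cord, 70 mm across, 57 mm high, flat underneath. Bystander, loose; this point is its centre, half-way up. Leave it where it stands.
Not all that is in view belongs to the job. What is shaped like the part that bears rest_top but pink is not meant.

How it is judged:
By the outcome, as a careful person would: the job done as asked, in the order asked, and still so for the second after the job is handed in, with the robot touching nothing.
It also fails if it takes over 66 s, if anything falls off the work surface, if the arm or the gripper's body presses on something with over 40 N, if the wrist force passes 120 N, or if a joint passes its speed limit or range.

## Working session

There is one attempt and no reset: what is moved stays moved. The work goes in short steps, Python scripts to look and compute and a tool call to move; the robot and the scene stay as the last step left them, time stands still between calls to the robot, and variables do not carry over. Pictures are saved under pics/ and viewed, and the job is handed in when it is done.

Besides the shell and the picture viewer there is one more tool, called after "Call:" in YAML: its name, and indented under it one key for each argument. jog_arm: Moves the arm, as the interface text tells. Its arguments: {"type":"object","properties":{"linear":{"type":"array"},"twist":{"type":"array"},"hand":{"type":"array"},"newtons":{"type":"number"}},"required":["linear","twist","hand"]}

```bash
ls; mkdir -p pics
python3 - <<'E'
from cell import *
import cv2,numpy as np
s=read_state();print({k:np.round(v,3).tolist() for k,v in s.items()})
for n in("scene","side","wrist"):
    c=get_calibration(n);print(n,c["fovy"],c["cx"],c["cy"],np.round(c["pose"],3).tolist())
    cv2.imwrite(f"pics/{n}0.png",capture(n))
E
```

```text
pics
{'t': 0.0, 'q': [1.091, 0.264, -0.049, 1.259, -0.0, 1.416], 'qvel': [0.0, 0.0, -0.002, -0.001, -0.0, -0.001], 'effort': [0.002, -63.761, 38.457, 0.014, -0.0, -0.0], 'eef_pos': [0.167, 0.497, 0.248], 'ee_rot': [[-0.948, 0.319, -0.0], [0.319, 0.948, -0.001], [0.0, -0.001, -1.0]], 'ft_force': [0.486, -0.432, -0.594], 'torque': [-0.0, -0.037, 0.059], 'width': 0.085}
scene 50.97737587738075 316.8995566375807 245.59503548410842 [[0.815, -0.366, 0.449, -0.044], [-0.579, -0.532, 0.618, -0.51], [0.012, -0.763, -0.646, 1.034], [0.0, 0.0, 0.0, 1.0]]
side 54.51304428033465 320.5153776307136 247.02744749421484 [[-0.914, -0.213, 0.345, 0.097], [-0.405, 0.51, -0.759, 1.039], [-0.015, -0.834, -0.552, 0.89], [0.0, 0.0, 0.0, 1.0]]
wrist 61.069984393530305 326.3715231246977 232.52319667441876 [[0.32, 0.899, 0.298, 0.091], [0.947, -0.304, -0.101, 0.524], [-0.001, 0.314, -0.949, 0.374], [0.0, 0.0, 0.0, 1.0]]
```

View pics/scene0.png

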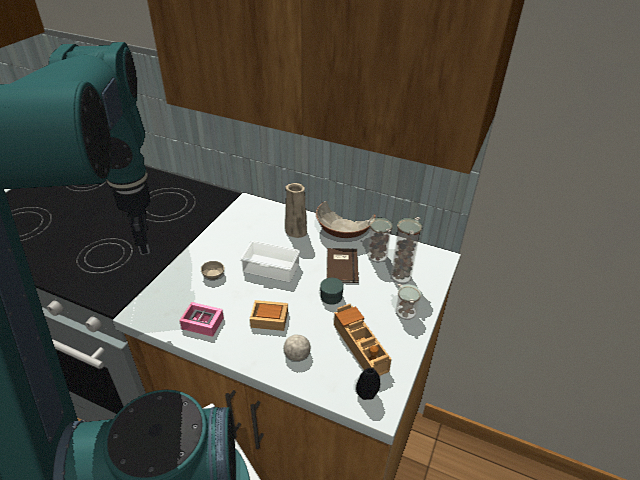

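View pics/side0.png

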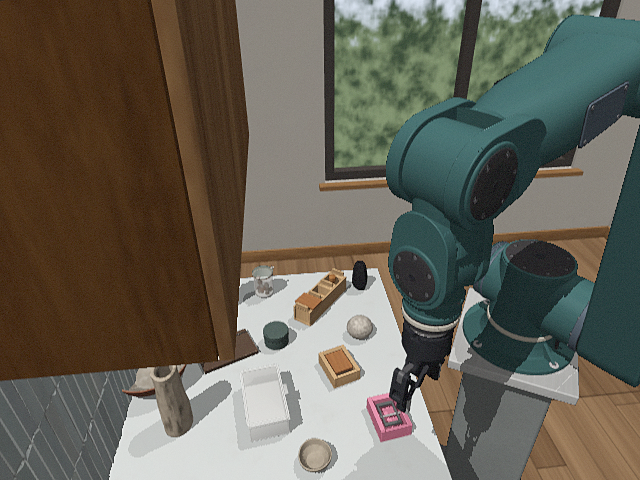

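View pics/wrist0.png

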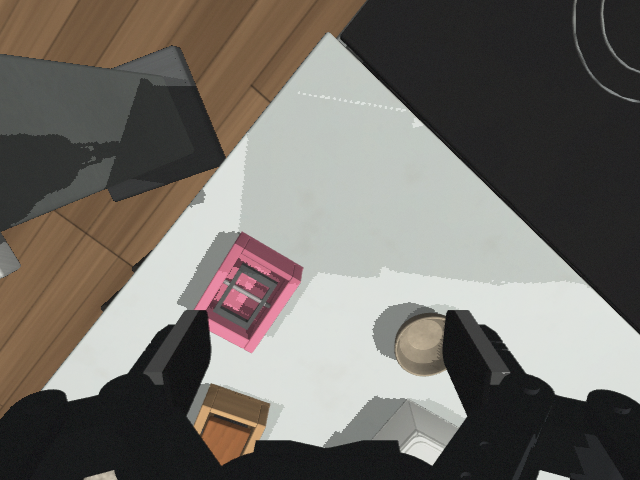

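```bash
cat > h.py <<'E'
from cell import *
import cv2,numpy as np
def proj(n,P):
    c=get_calibration(n);T=np.linalg.inv(c["pose"]);p=T[:3,:3]@np.array(P).T.reshape(3,-1)+T[:3,3:]
    f=240/np.tan(np.radians(c["fovy"]/2));return np.stack([f*p[0]/p[2]+c["cx"],f*p[1]/p[2]+c["cy"]],1)
def ray(n,uv,z):
    c=get_calibration(n);f=240/np.tan(np.radians(c["fovy"]/2));uv=np.atleast_2d(uv).astype(float)
    d=np.c_[(uv[:,0]-c["cx"])/f,(uv[:,1]-c["cy"])/f,np.ones(len(uv))]@c["pose"][:3,:3].T;o=c["pose"][:3,3]
    return o+d*((z-o[2])/d[:,2])[:,None]
E
python3 - <<'E'
from h import *
for th in "rest_top lid_mid well_0 well_1 well_2 cover_mid stamp_mid cork_mid cabinet_edge tub_mid tin_mid jar_mid black_vase_mid ball_mid".split():
    for n in("scene","side"):
        r=landmark_of(th,n);print(th,n,[(np.round(x["location"],3).tolist(),round(x["p"],2)) for x in r[:3]])
print(read_state()["t"])
E
```

```text
rest_top scene [([0.238, 0.388, 0.035], 0.92), ([0.395, 0.304, 0.034], 0.68)]
rest_top side [([0.392, 0.297, 0.034], 0.87), ([0.237, 0.39, 0.03], 0.87), ([0.547, 0.15, 0.051], 0.55)]
lid_mid scene [([0.395, 0.3, 0.027], 0.57)]
lid_mid side [([0.392, 0.302, 0.028], 0.97), ([0.533, 0.09, 0.047], 0.5)]
well_0 scene [([0.532, 0.088, 0.053], 0.94), ([0.521, 0.026, 0.05], 0.76), ([0.544, 0.149, 0.047], 0.73)]
well_0 side [([0.547, 0.152, 0.048], 0.91), ([0.533, 0.091, 0.048], 0.82), ([0.523, 0.025, 0.052], 0.65)]
well_1 scene [([0.532, 0.088, 0.053], 0.94), ([0.521, 0.026, 0.05], 0.76), ([0.544, 0.149, 0.047], 0.73)]
well_1 side [([0.547, 0.152, 0.048], 0.91), ([0.533, 0.091, 0.048], 0.82), ([0.523, 0.025, 0.052], 0.65)]
well_2 scene [([0.532, 0.088, 0.053], 0.94), ([0.521, 0.026, 0.05], 0.76), ([0.544, 0.149, 0.047], 0.73)]
well_2 side [([0.547, 0.152, 0.048], 0.91), ([0.533, 0.091, 0.048], 0.82), ([0.523, 0.025, 0.052], 0.65)]
cover_mid scene [([0.547, 0.151, 0.054], 0.89)]
cover_mid side [([0.544, 0.152, 0.052], 0.69), ([0.382, 0.163, 0.026], 0.59)]
stamp_mid scene [([0.397, 0.302, 0.029], 0.7), ([0.534, 0.09, 0.053], 0.49), ([0.52, 0.03, 0.035], 0.48)]
stamp_mid side [([0.522, 0.032, 0.035], 0.6)]
cork_mid scene [([0.396, 0.305, 0.036], 0.71), ([0.53, 0.087, 0.014], 0.5)]
cork_mid side []
cabinet_edge scene [([0.556, 0.384, 0.466], 0.79), ([0.459, -0.033, 0.047], 0.52)]
cabinet_edge side [([0.552, 0.381, 0.462], 0.92)]
tub_mid scene []
tub_mid side []
tin_mid scene [([0.579, 0.277, 0.019], 0.83), ([0.394, 0.307, 0.034], 0.3)]
tin_mid side [([0.583, 0.275, 0.024], 0.76), ([0.462, -0.029, 0.046], 0.52), ([0.549, 0.383, 0.463], 0.2)]
jar_mid scene [([0.708, 0.102, 0.04], 0.85)]
jar_mid side [([0.713, 0.102, 0.04], 0.67)]
black_vase_mid scene [([0.459, -0.03, 0.046], 0.71)]
black_vase_mid side [([0.459, -0.031, 0.047], 0.85)]
ball_mid scene [([0.39, 0.158, 0.026], 0.8)]
ball_mid side [([0.382, 0.162, 0.025], 0.77)]
1.55
```

Run:
```python
import cv2,numpy as np
a=cv2.imread("pics/scene0.png");b=cv2.imread("pics/side0.png")
def z(i,x,y,w,h,W,H):return cv2.resize(i[y:y+h,x:x+w],(W,H),interpolation=cv2.INTER_CUBIC)
o=np.vstack([np.hstack([z(a,235,285,66,50,396,300),z(a,325,300,66,75,396,300*1)]),np.hstack([z(b,310,340,66,50,396,300),z(b,285,260,66,65,396,300)])])
cv2.imwrite("pics/z1.png",o)
```

```text
(no output)
```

View pics/z1.png

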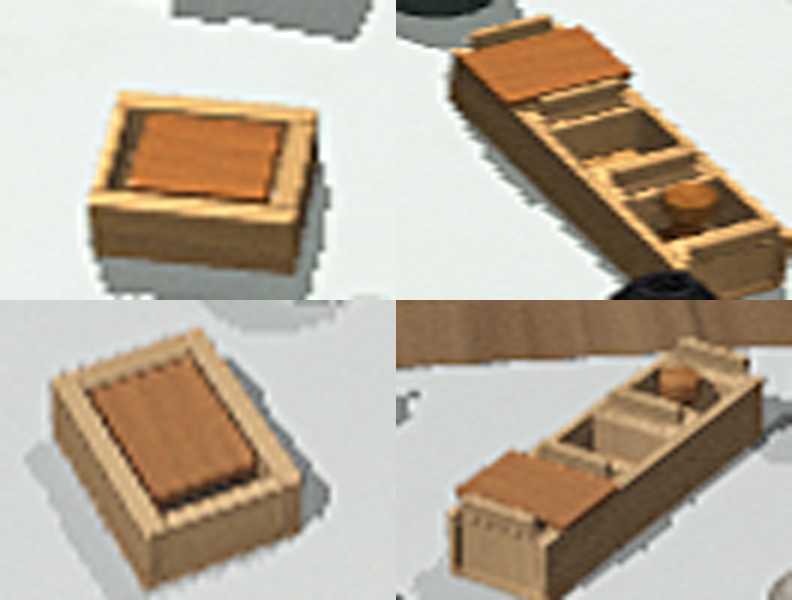

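Call:
jog_arm:
  linear:
    - [23,-21,0]
    - [23,-21,0]
    - [23,-21,0]
    - [23,-21,0]
    - [23,-21,0]
    - [23,-21,0]
    - [23,-21,0]
    - [23,-21,0]
  twist:
    - [0,0,-0.038]
    - [0,0,-0.038]
    - [0,0,-0.038]
    - [0,0,-0.038]
    - [0,0,-0.038]
    - [0,0,-0.038]
    - [0,0,-0.038]
    - [0,0,-0.038]
  hand: [0,0,0.2,0.5,0.7,1,1,1]

```text
t: 2.55
eef_pos: [0.3522, 0.3288, 0.2483]
ee_rot: [[-0.808, 0.589, 0.0], [0.589, 0.808, 0.0], [-0.0, 0.0, -1.0]]
ft_force: [0.1, 0.2, -0.4]
width: 0.0
```

Run:
```python
from h import *
print(np.round(read_state()["q"],3))
print(np.round(get_calibration("wrist")["pose"],4).tolist())
im=capture("wrist");cv2.imwrite("pics/w1.png",im)
np.save("w1.npy",get_calibration("wrist")["pose"])
for th in("rest_top","lid_mid","well_1"):
    print(th,[(np.round(x["location"],4).tolist(),round(x["p"],2)) for x in landmark_of(th,"wrist")[:3]])
```

```text
[ 0.582  0.189 -0.149  1.233 -0.     1.212]
[[0.59, 0.7664, 0.2541, 0.2869], [0.8074, -0.5602, -0.1852, 0.3773], [0.0004, 0.3144, -0.9493, 0.3743], [0.0, 0.0, 0.0, 1.0]]
rest_top [([0.2395, 0.3899, 0.0366], 0.71)]
lid_mid [([0.3905, 0.301, 0.0291], 0.94)]
well_1 []
```

View pics/w1.png

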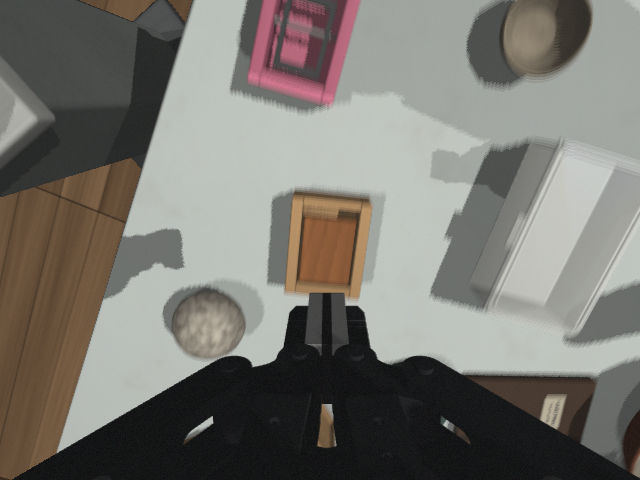

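Run:
```python
import cv2
a=cv2.imread("pics/w1.png")
cv2.imwrite("pics/z2.png",cv2.resize(a[180:310,265:395],(780,780)[:2] and (598,598),interpolation=cv2.INTER_CUBIC))
```

```text
(no output)
```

View pics/z2.png

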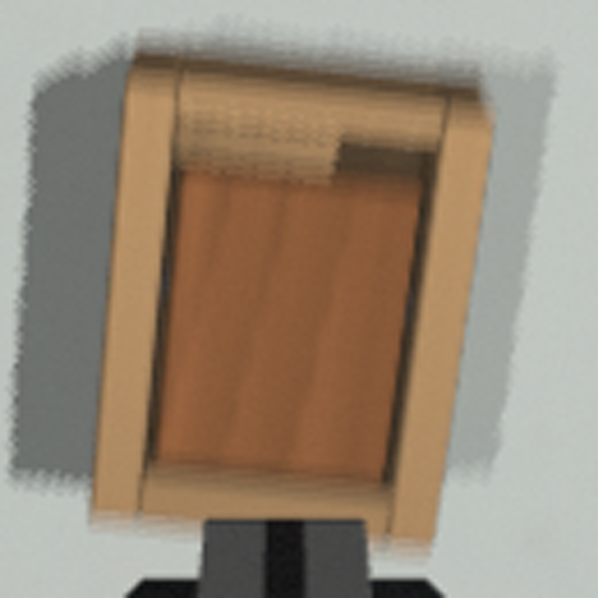

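Call:
jog_arm:
  linear:
    - [-16,12,0]
    - [-16,12,0]
    - [0,0,0]
    - [0,0,0]
  twist:
    - [0,0,0]
    - [0,0,0]
    - [0,0,0]
    - [0,0,0]
  hand: [1,1,1,1]

```text
t: 3.25
eef_pos: [0.3195, 0.3537, 0.2483]
ee_rot: [[-0.809, 0.587, 0.0], [0.587, 0.809, -0.0], [-0.0, 0.0, -1.0]]
ft_force: [-0.2, 0.2, 0.8]
width: -0.0
```

Run:
```python
from h import *
print(np.round(read_state()["eef_pos"],4))
np.save("w2.npy",get_calibration("wrist")["pose"])
a=capture("wrist");cv2.imwrite("pics/w2.png",a)
for th in("rest_top","lid_mid"):
    print(th,[(np.round(x["location"],4).tolist(),round(x["p"],2)) for x in landmark_of(th,"wrist")[:3]])
p=proj("wrist",[[0.393,.3,.034]])[0].astype(int);print(p)
x,y=p-65
print(x,y)
cv2.imwrite("pics/z3.png",cv2.resize(a[y:y+130,x:x+130],(598,598),interpolation=cv2.INTER_CUBIC))
```

```text
[0.3195 0.3537 0.2483]
rest_top [([0.2348, 0.3901, 0.039], 0.75), ([0.3936, 0.2962, 0.0302], 0.61)]
lid_mid []
[325 293]
260 228
```

View pics/z3.png

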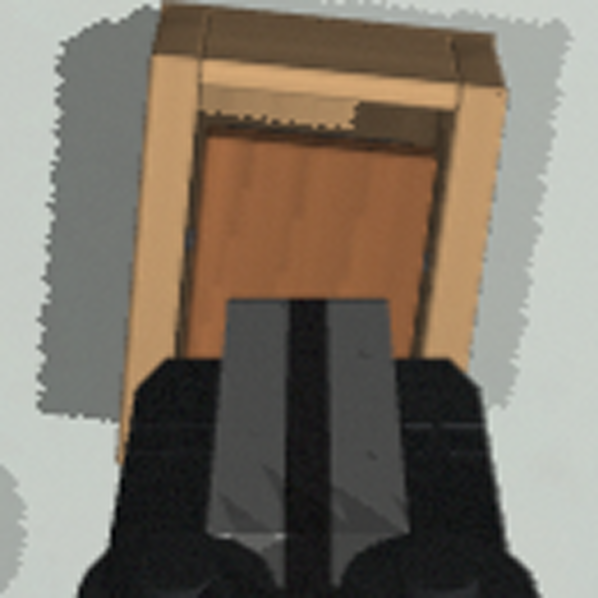

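Run:
```python
from h import *
k=598/130
pts={"TL":(150,55),"TR":(505,88),"L2":(128,380),"R2":(470,360),"lTL":(208,132),"lTR":(437,157),"lL2":(186,358),"lR2":(411,358)}
P={n:ray("wrist",[(u/k+260,v/k+228)],.034)[0] for n,(u,v) in pts.items()}
for n in P:print(n,np.round(P[n],4))
d=lambda a,b:P[b]-P[a]
print("width",np.linalg.norm(d("TL","TR")),"lidw",np.linalg.norm(d("lTL","lTR")))
for a,b in(("TL","TR"),("lTL","lTR")):
    print(np.degrees(np.arctan2(*d(a,b)[[1,0]])))  # y axis
for a,b in(("TL","L2"),("TR","R2"),("lTL","lL2"),("lTR","lR2")):
    print(np.degrees(np.arctan2(*d(a,b)[[1,0]])))  # x axis dir
```

```text
TL [0.3335 0.3073 0.034 ]
TR [0.3794 0.3588 0.034 ]
L2 [0.3867 0.2607 0.034 ]
R2 [0.4241 0.3198 0.034 ]
lTL [0.3528 0.3067 0.034 ]
lTR [0.3835 0.3399 0.034 ]
lL2 [0.3896 0.2733 0.034 ]
lR2 [0.4167 0.3103 0.034 ]
width 0.06895997501912507 lidw 0.04516053896075127
48.25424298967523
47.191224226495684
-41.2409328170783
-41.08205151161388
-42.20439966674075
-41.681791144013374
```

Call:
jog_arm:
  linear:
    - [13,-8.5,-20]
    - [13,-8.5,-20]
    - [13,-8.5,-20]
    - [13.3,-8.7,-20]
    - [0,0,-35]
    - [0,0,-35]
    - [0,0,0]
    - [0,0,0]
  twist:
    - [0,0,-0.051]
    - [0,0,-0.051]
    - [-0.0699,-0.0784,0]
    - [-0.0699,-0.0784,0]
    - [-0.0699,-0.0784,0]
    - [-0.0697,-0.0784,0]
    - [0,0,0]
    - [0,0,0]
  hand: [1,1,1,1,1,1,1,1]

```text
t: 4.4
eef_pos: [0.3725, 0.3197, 0.0993]
ee_rot: [[-0.68, 0.667, 0.304], [0.611, 0.745, -0.27], [-0.406, 0.002, -0.914]]
ft_force: [0.4, 0.5, 0.5]
width: 0.0
```

```bash
cat >> h.py <<'E'
C=np.array([0.392,0.3015,0.034]);ps=np.radians(-41.7)
RR=np.array([[np.cos(ps),-np.sin(ps),0],[np.sin(ps),np.cos(ps),0],[0,0,1]])
def rs():
    s=read_state();p=np.array(s["eef_pos"]);R=np.array(s["ee_rot"])
    print("t",round(s["t"],2),"tcp",np.round(p,4),"F",np.round(s["ft_force"],1),"w",round(s["width"],4),"q",np.round(s["q"],2))
    print("rest frame mm tcp",np.round((p-C)@RR*1e3,1),"tip",np.round((p+.017*R[:,2]-C)@RR*1e3,1)," axes",np.round(RR.T@R,3).tolist())
E
python3 - <<'E'
from h import *
rs()
cv2.imwrite("pics/w3.png",capture("wrist"));cv2.imwrite("pics/s3.png",capture("scene"))
E
```

```text
t 4.4 tcp [0.3725 0.3197 0.0993] F [0.4 0.5 0.5] w 0.0 q [ 0.77  0.32 -0.48  0.74 -0.42  1.49]
rest frame mm tcp [-26.7   0.6  65.3] tip [-19.8   0.6  49.8]  axes [[-0.914, 0.003, 0.406], [0.004, 1.0, 0.001], [-0.406, 0.002, -0.914]]
```

View pics/w3.png

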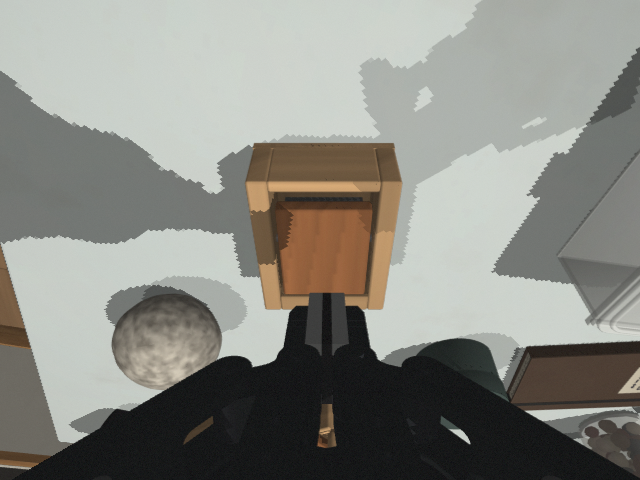

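Run:
```python
from h import *
P=ray("wrist",[(247,182),(401,182),(277,208),(373,206),(264,309),(385,308),(284,294),(367,294)],.034)
print(np.round((P-C)@RR*1e3,1))
a=cv2.imread("pics/w3.png");cv2.imwrite("pics/z4.png",cv2.resize(a[135:315,235:415],(720,600),interpolation=cv2.INTER_CUBIC))
```

```text
[[-47.6 -33.2   0. ]
 [-47.1  34.8   0. ]
 [-32.8 -21.3   0. ]
 [-33.6  23.4   0. ]
 [ 43.9 -35.6   0. ]
 [ 43.6  36.1   0. ]
 [ 30.1 -22.7   0. ]
 [ 30.5  24.6   0. ]]
```

View pics/z4.png

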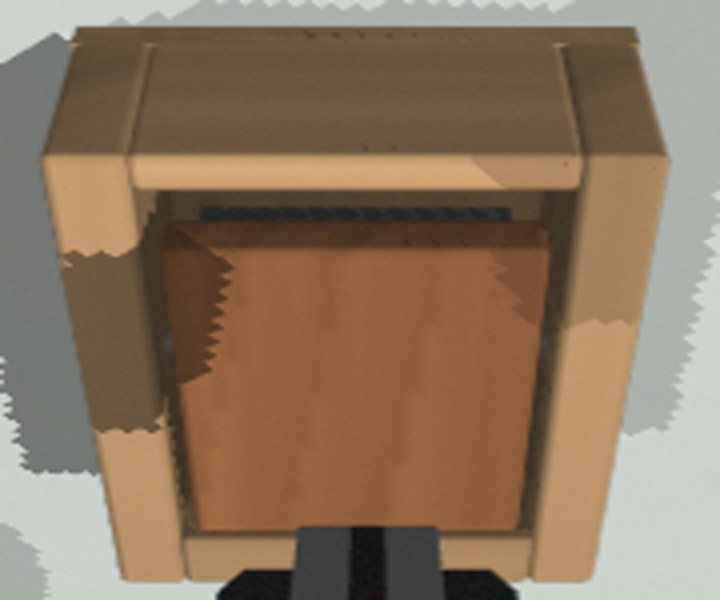

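Call:
jog_arm:
  linear:
    - [0,0,-20]
    - [0,0,-20]
    - [0,0,-4]
    - [0,0,-2]
    - [0,0,-2]
    - [0,0,-2]
    - [0,0,0]
  twist:
    - [0,0,0]
    - [0,0,0]
    - [0,0,0]
    - [0,0,0]
    - [0,0,0]
    - [0,0,0]
    - [0,0,0]
  hand: [1,1,1,1,1,1,1]

```text
t: 5.38
eef_pos: [0.3719, 0.3195, 0.0484]
ee_rot: [[-0.68, 0.667, 0.305], [0.61, 0.745, -0.271], [-0.408, 0.002, -0.913]]
ft_force: [0.1, 0.8, 0.8]
width: -0.0002
```

Call:
jog_arm:
  linear:
    - [0,0,-2]
    - [0,0,-1.5]
    - [0,0,-1]
    - [0,0,-1]
    - [0,0,0]
  twist:
    - [0,0,0]
    - [0,0,0]
    - [0,0,0]
    - [0,0,0]
    - [0,0,0]
  hand: [1,1,1,1,1]

```text
t: 6.0
eef_pos: [0.3719, 0.3194, 0.0433]
ee_rot: [[-0.68, 0.667, 0.305], [0.609, 0.745, -0.271], [-0.408, 0.002, -0.913]]
ft_force: [-6.6, 2.7, 13.8]
width: 0.0001
```

Run:
```python
from h import *
rs()
cv2.imwrite("pics/w4.png",capture("wrist"))
for n in("scene","side"):
    a=capture(n);p=proj(n,[C])[0].astype(int);x,y=p-[40,30]
    cv2.imwrite(f"pics/{n}4.png",cv2.resize(a[y:y+60,x:x+80],(800,600),interpolation=cv2.INTER_CUBIC))
```

```text
t 6.0 tcp [0.3719 0.3194 0.0433] F [-6.6  2.7 13.8] w 0.0001 q [ 0.77  0.39 -0.56  0.59 -0.42  1.49]
rest frame mm tcp [-26.9  -0.    9.3] tip [-20.    0.   -6.2]  axes [[-0.913, 0.002, 0.408], [0.003, 1.0, 0.001], [-0.408, 0.002, -0.913]]
```

View pics/w4.png

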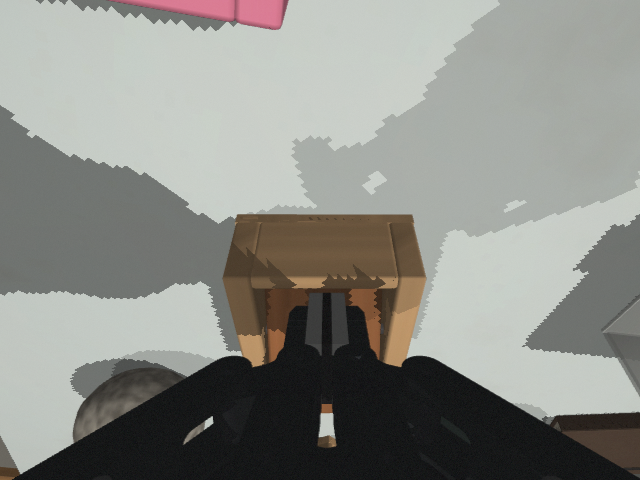

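View pics/side4.png

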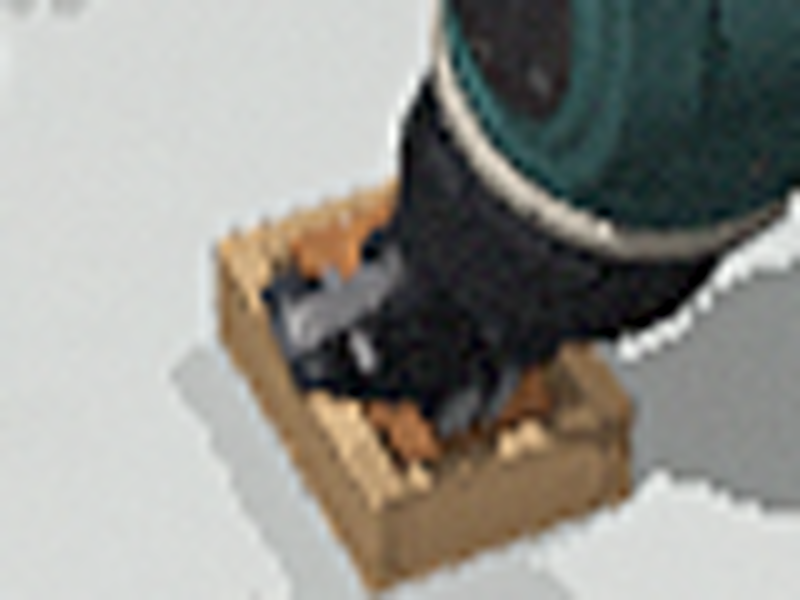

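Call:
jog_arm:
  linear:
    - [0,0,8]
    - [0,0,20]
    - [0,0,25]
    - [11,-9.8,0]
    - [11,-9.8,0]
    - [11,-9.7,0]
    - [0,0,0]
    - [0,0,0]
  twist:
    - [0,0,0]
    - [0,0,0]
    - [0,0,0]
    - [0,0,0]
    - [0,0,0]
    - [0,0,0]
    - [0,0,0]
    - [0,0,0]
  hand: [1,1,0.6,0.3,0.3,0.3,0.3,0.3]

```text
t: 7.15
eef_pos: [0.4047, 0.2898, 0.0955]
ee_rot: [[-0.68, 0.668, 0.304], [0.61, 0.744, -0.272], [-0.408, 0.001, -0.913]]
ft_force: [0.2, -0.3, 0.4]
width: 0.0597
```

Run:
```python
from h import *
rs()
a=capture("wrist");cv2.imwrite("pics/w5.png",a)
s=read_state();p=np.array(s["eef_pos"]);R=np.array(s["ee_rot"])
for d in(17,13.7,11,8):
  for w in(1,-1):
    print(d,np.round(proj("wrist",[p+R@np.array([xx,w*s["width"]/2,d/1e3]) for xx in(.011,-.011)]),1).tolist())
for n in("scene","side"):
    a=capture(n);p=proj(n,[C])[0].astype(int);x,y=p-[40,30]
    cv2.imwrite(f"pics/{n}5.png",cv2.resize(a[y:y+60,x:x+80],(800,600),interpolation=cv2.INTER_CUBIC))
```

```text
t 7.15 tcp [0.4047 0.2898 0.0955] F [ 0.2 -0.3  0.4] w 0.0597 q [ 0.68  0.31 -0.5   0.68 -0.41  1.39]
rest frame mm tcp [17.2 -0.3 61.5] tip [24.2 -0.3 46. ]  axes [[-0.913, 0.003, 0.408], [0.003, 1.0, -0.001], [-0.408, 0.001, -0.913]]
17 [[401.5, 288.2], [398.4, 337.4]]
17 [[248.2, 288.4], [251.6, 337.5]]
13.7 [[403.0, 292.1], [399.8, 342.0]]
13.7 [[246.6, 292.2], [250.1, 342.2]]
11 [[404.3, 295.3], [401.0, 346.0]]
11 [[245.3, 295.5], [248.9, 346.1]]
8 [[405.8, 299.1], [402.3, 350.5]]
8 [[243.8, 299.2], [247.5, 350.6]]
```

View pics/w5.png

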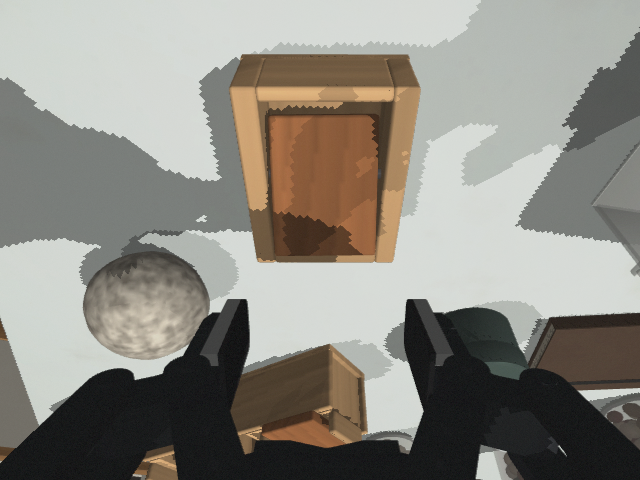

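View pics/side5.png

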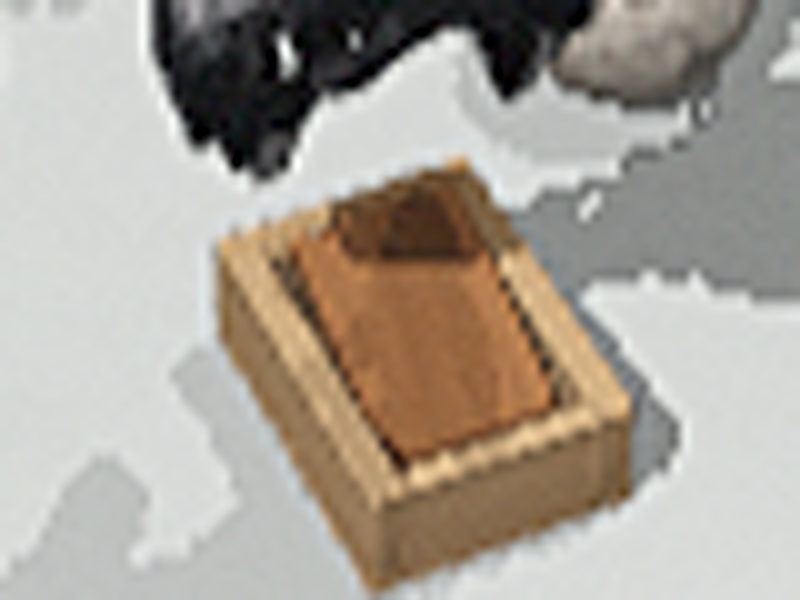

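Call:
jog_arm:
  linear:
    - [0,0,-15]
    - [0,0,-15]
    - [0,0,-8]
    - [0,0,-4]
    - [0,0,0]
    - [0,0,0]
  twist:
    - [0,0,0]
    - [0,0,0]
    - [0,0,0]
    - [0,0,0]
    - [0,0,0]
    - [0,0,0]
  hand: [0.3,0.3,0.3,0.3,0.3,0.3]

```text
t: 8.05
eef_pos: [0.405, 0.2902, 0.0542]
ee_rot: [[-0.68, 0.667, 0.305], [0.61, 0.745, -0.271], [-0.408, 0.002, -0.913]]
ft_force: [-0.0, 0.0, -0.4]
width: 0.0596
```

Run:
```python
from h import *
rs()
a=capture("wrist");cv2.imwrite("pics/w6.png",a[200:420,180:480].repeat(2,0).repeat(2,1))
```

```text
t 8.05 tcp [0.405  0.2902 0.0542] F [-0.   0.  -0.4] w 0.0596 q [ 0.68  0.36 -0.56  0.57 -0.41  1.39]
rest frame mm tcp [17.2  0.2 20.2] tip [24.2  0.2  4.6]  axes [[-0.913, 0.003, 0.408], [0.003, 1.0, 0.001], [-0.408, 0.002, -0.913]]
```

View pics/w6.png

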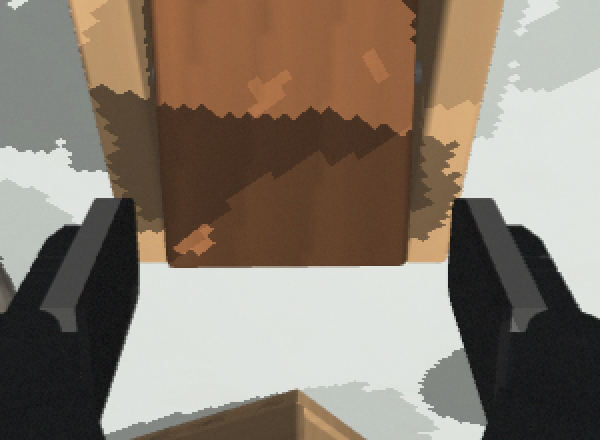

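Call:
jog_arm:
  linear:
    - [0,0,-1]
    - [0,0,0]
    - [0,0,0]
    - [0,0,0]
    - [0,0,0]
    - [0,0,0]
  twist:
    - [0,0,0]
    - [0,0,0]
    - [0,0,0]
    - [0,0,0]
    - [0,0,0]
    - [0,0,0]
  hand: [0.3,0.42,0.55,0.6,0.6,0.6]
  newtons: 100

```text
t: 8.85
eef_pos: [0.4049, 0.29, 0.0529]
ee_rot: [[-0.68, 0.667, 0.305], [0.61, 0.745, -0.271], [-0.408, 0.001, -0.913]]
ft_force: [-1.0, -1.5, 5.3]
width: 0.0422
```

Run:
```python
from h import *
rs()
a=capture("wrist");cv2.imwrite("pics/w7.png",a[200:420,180:480].repeat(2,0).repeat(2,1))
for n in("scene","side"):
    a=capture(n);p=proj(n,[C])[0].astype(int);x,y=p-[40,30]
    cv2.imwrite(f"pics/{n}7.png",cv2.resize(a[y:y+60,x:x+80],(800,600),interpolation=cv2.INTER_CUBIC))
```

```text
t 8.85 tcp [0.4049 0.29   0.0529] F [-1.  -1.5  5.3] w 0.0422 q [ 0.68  0.36 -0.57  0.57 -0.41  1.39]
rest frame mm tcp [17.2  0.  18.9] tip [24.2  0.   3.4]  axes [[-0.913, 0.003, 0.408], [0.003, 1.0, 0.0], [-0.408, 0.001, -0.913]]
```

View pics/w7.png

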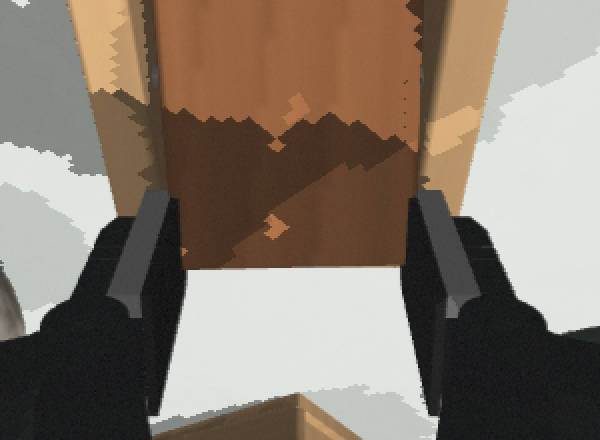

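View pics/side7.png

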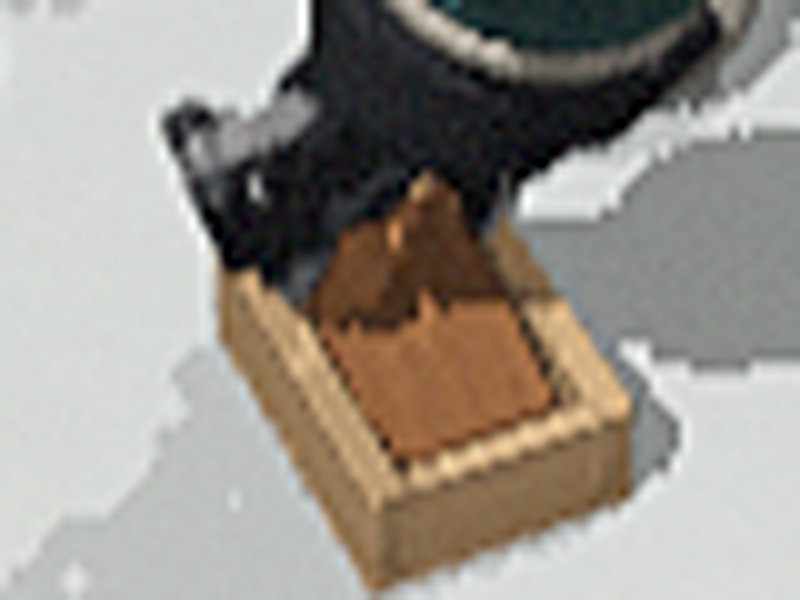

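Call:
jog_arm:
  linear:
    - [-1.2,1.1,3.7]
    - [-1.2,1.1,3.7]
    - [-1.2,1.1,3.7]
    - [0,0,8]
    - [0,0,15]
    - [0,0,20]
    - [0,0,10]
    - [0,0,0]
  twist:
    - [0,0,0]
    - [0,0,0]
    - [0,0,0]
    - [0,0,0]
    - [0,0,0]
    - [0,0,0]
    - [0,0,0]
    - [0,0,0]
  hand: [0.6,0.6,0.6,0.6,0.6,0.6,0.6,0.6]

```text
t: 10.0
eef_pos: [0.4015, 0.2936, 0.1174]
ee_rot: [[-0.679, 0.667, 0.305], [0.61, 0.745, -0.271], [-0.408, 0.002, -0.913]]
ft_force: [0.4, -0.6, -0.9]
width: 0.042
```

Run:
```python
from h import *
rs()
a=capture("wrist");cv2.imwrite("pics/w8.png",a)
for n in("scene","side"):
    a=capture(n);p=proj(n,[C])[0].astype(int);x,y=p-[60,60]
    cv2.imwrite(f"pics/{n}8.png",cv2.resize(a[y:y+90,x:x+120],(800,600),interpolation=cv2.INTER_CUBIC))
```

```text
t 10.0 tcp [0.4015 0.2936 0.1174] F [ 0.4 -0.6 -0.9] w 0.042 q [ 0.69  0.29 -0.47  0.75 -0.41  1.4 ]
rest frame mm tcp [12.4  0.4 83.4] tip [19.3  0.4 67.9]  axes [[-0.913, 0.003, 0.408], [0.003, 1.0, 0.001], [-0.408, 0.002, -0.913]]
```

View pics/w8.png

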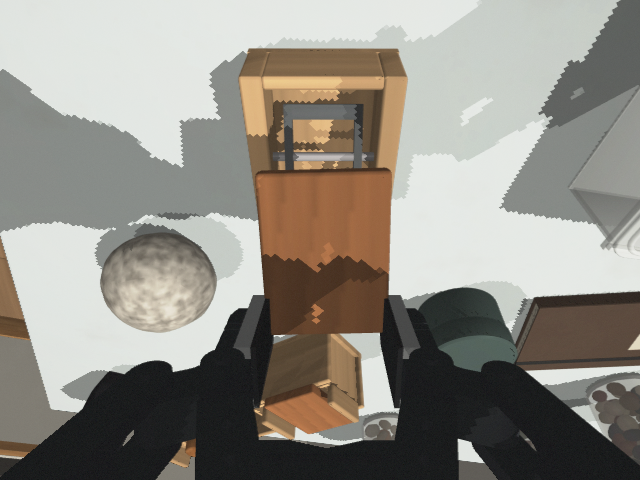

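View pics/side8.png

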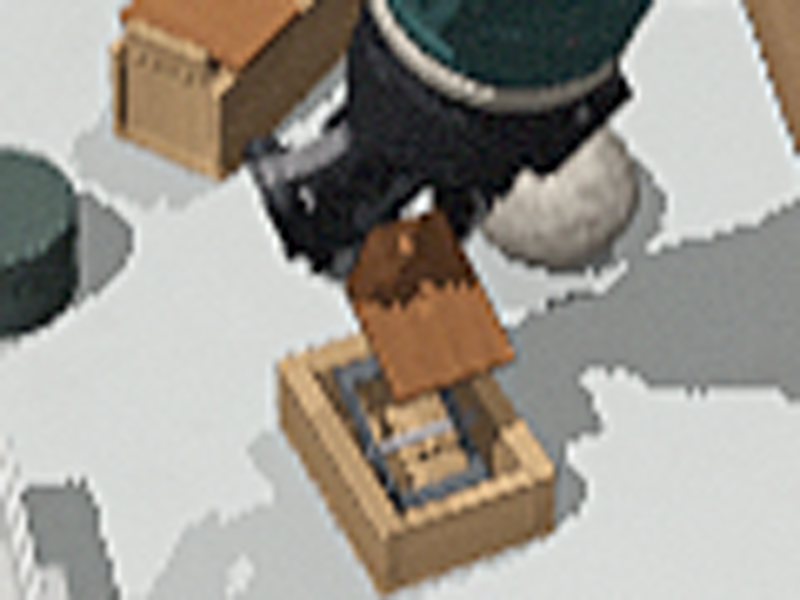

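View pics/scene8.png

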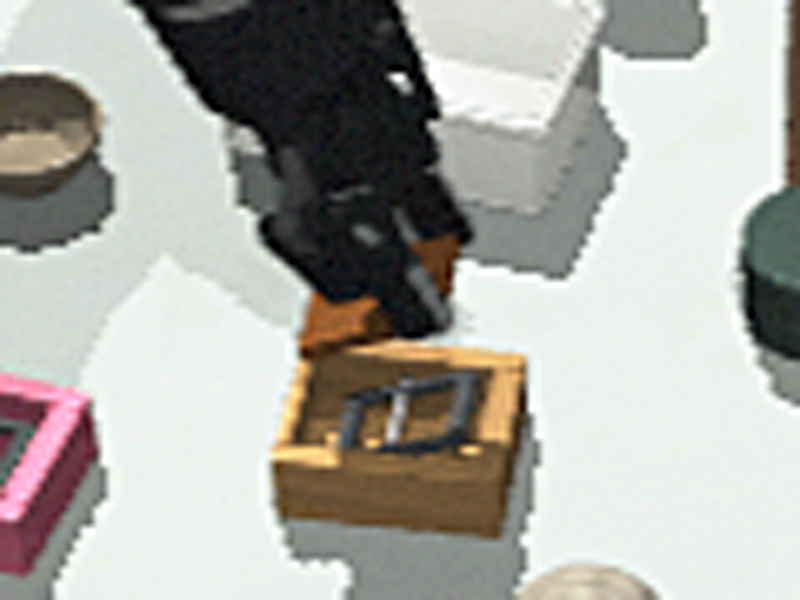

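```bash
cat >> h.py <<'E'
def lidpnp(img):
    # img corners: far-left, far-right, near-right, near-left (top face); object frame: x to near(+rest x), y right, z up
    c=get_calibration("wrist");f=240/np.tan(np.radians(c["fovy"]/2))
    K=np.array([[f,0,c["cx"]],[0,f,c["cy"]],[0,0,1.]])
    o=np.array([[-31,-23,6],[-31,23,6],[31,23,6],[31,-23,6]],float)/1e3  # lid_mid frame
    ok,r,t=cv2.solvePnP(o,np.array(img,float),K,None,flags=cv2.SOLVEPNP_ITERATIVE)
    M=np.eye(4);M[:3,:3]=cv2.Rodrigues(r)[0];M[:3,3]=t[:,0]
    e=cv2.projectPoints(o,r,t,K,None)[0][:,0]-img
    return c["pose"]@M,e
E
python3 - <<'E'
from h import *
s=read_state();p=np.array(s["eef_pos"]);R=np.array(s["ee_rot"])
for nl in(268,270):
    W,e=lidpnp([(257,172),(391,169),(384,333),(nl,333)])
    print(np.round(e,1).tolist());print("lid in tool frame",np.round(R.T@W[:3,:3],3).tolist(),np.round(R.T@(W[:3,3]-p)*1e3,1), "lid z axis world",np.round(W[:3,2],3), "x",np.round(W[:3,0],3))
a=cv2.imread("pics/w8.png");cv2.imwrite("pics/z8.png",a[150:350,230:430].repeat(3,0).repeat(3,1))
E
```

```text
[[0.1, -0.3], [-0.6, 1.1], [1.9, -0.6], [-1.4, -0.3]]
lid in tool frame [[-0.999, 0.014, 0.051], [0.013, 1.0, -0.02], [-0.052, -0.019, -0.998]] [26.1  0.2 18.1] lid z axis world [-0.352  0.288  0.891] x [ 0.672 -0.585  0.454]
[[0.3, 0.1], [-0.7, 1.1], [2.7, -0.7], [-2.3, -0.7]]
lid in tool frame [[-0.999, 0.02, 0.05], [0.019, 0.999, -0.035], [-0.05, -0.034, -0.998]] [26.   0.4 18.4] lid z axis world [-0.36   0.276  0.891] x [ 0.676 -0.581  0.453]
```

View pics/z8.png

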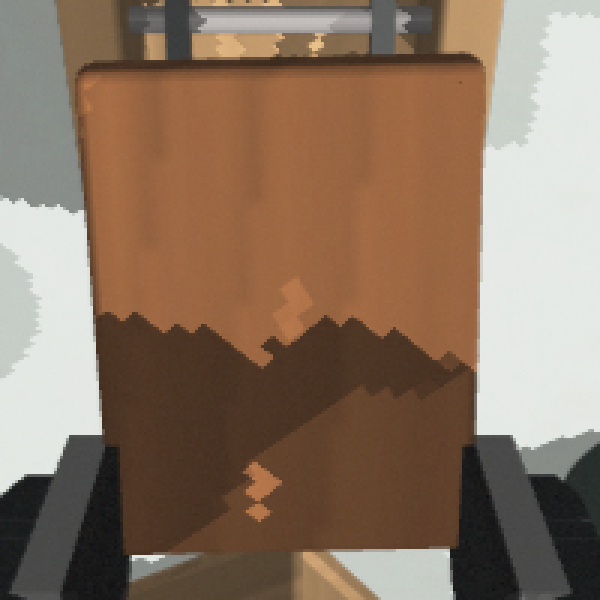

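Run:
```python
from h import *
s=read_state();p=np.array(s["eef_pos"]);R=np.array(s["ee_rot"])
W,e=lidpnp([(256,173),(391.6,172.5),(387.3,333.2),(267.2,334)])
print(np.round(e,1).tolist());print("lid in tool frame",np.round(R.T@W[:3,:3],3).tolist(),np.round(R.T@(W[:3,3]-p)*1e3,1), "lid z axis world",np.round(W[:3,2],3), "x",np.round(W[:3,0],3))
```

```text
[[0.1, 0.6], [0.3, -0.7], [-0.5, 0.3], [0.0, -0.2]]
lid in tool frame [[-1.0, 0.017, 0.015], [0.016, 1.0, -0.022], [-0.015, -0.022, -1.0]] [26.1  0.4 16.5] lid z axis world [-0.329  0.264  0.907] x [ 0.686 -0.593  0.421]
```

Call:
jog_arm:
  linear:
    - [0,0,0]
    - [0,0,0]
    - [0,0,0]
    - [0,0,0]
    - [25.5,-17.7,0]
    - [25.5,-17.7,0]
    - [25.5,-17.7,0]
    - [25.6,-17.7,0]
  twist:
    - [0.0699,0.0784,0]
    - [0.0699,0.0784,0]
    - [0.0699,0.0784,0]
    - [0.0699,0.0784,0]
    - [0,0,0.135]
    - [0,0,0.135]
    - [0,0,0.135]
    - [0,0,0.136]
  hand: [0.6,0.6,0.6,0.6,0.6,0.6,0.6,0.6]

```text
t: 11.15
eef_pos: [0.5039, 0.2218, 0.1161]
ee_rot: [[-0.983, 0.184, -0.001], [0.184, 0.983, -0.0], [0.001, -0.0, -1.0]]
ft_force: [-1.3, -0.5, -0.4]
width: 0.0419
```

Call:
jog_arm:
  linear:
    - [0,0,0]
    - [0,0,0]
  twist:
    - [0,0,0]
    - [0,0,0]
  hand: [0.6,0.6]

```text
t: 11.4
eef_pos: [0.5026, 0.2226, 0.1163]
ee_rot: [[-0.982, 0.19, -0.001], [0.19, 0.982, -0.0], [0.001, -0.0, -1.0]]
ft_force: [0.4, 0.3, -1.1]
width: 0.0422
```

Run:
```python
from h import *
rs();print(np.round(read_state()["ee_rot"],3).tolist())
cv2.imwrite("pics/w9.png",capture("wrist"));cv2.imwrite("pics/sc9.png",capture("scene"));cv2.imwrite("pics/si9.png",capture("side"))
```

```text
t 11.4 tcp [0.5026 0.2226 0.1163] F [ 0.4  0.3 -1.1] w 0.0422 q [ 0.27  0.38 -0.25  0.95  0.    0.46]
rest frame mm tcp [135.1  14.7  82.3] tip [135.   14.7  65.3]  axes [[-0.86, -0.511, -0.001], [-0.511, 0.86, -0.001], [0.001, -0.0, -1.0]]
[[-0.982, 0.19, -0.001], [0.19, 0.982, -0.0], [0.001, -0.0, -1.0]]
```

View pics/w9.png

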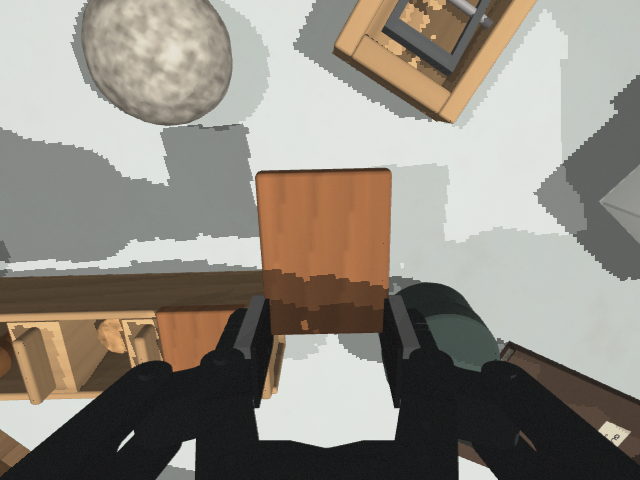

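View pics/si9.png

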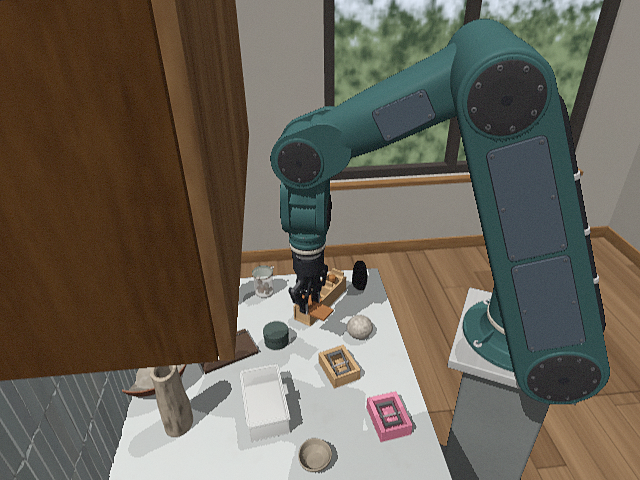

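Run:
```python
import cv2
a=cv2.imread("pics/w9.png");cv2.imwrite("pics/z9.png",cv2.resize(a[255:415,0:290],None,fx=2.7,fy=2.7,interpolation=cv2.INTER_CUBIC))
```

```text
(no output)
```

View pics/z9.png

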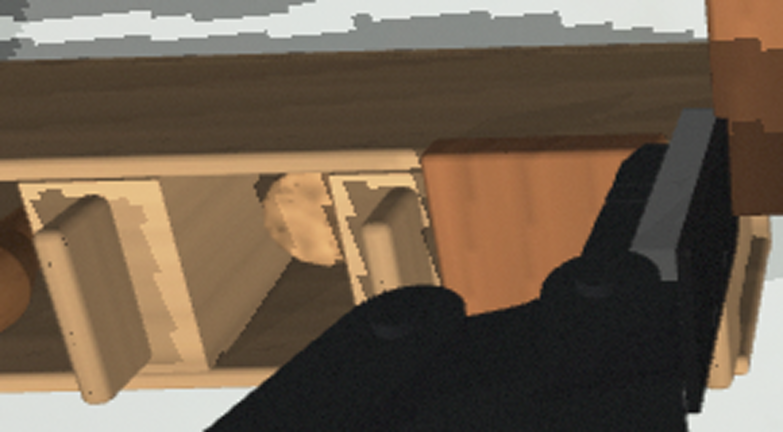

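Run:
```python
from h import *
k=2.7
q=[(0,157),(415,150),(0,390),(275,375),(160,180),(330,176),(210,366),(22,183),(427,155)]
P=ray("wrist",[(u/k,v/k+255) for u,v in q],.05);print(np.round(P,4))
print(np.degrees(np.arctan2(-(P[1]-P[0])[0],(P[1]-P[0])[1])),np.degrees(np.arctan2(-(P[3]-P[2])[0],(P[3]-P[2])[1])))
for b in(-9,-10.7,-12):
    b=np.radians(b);ex=np.array([np.cos(b),np.sin(b)]);ey=np.array([-np.sin(b),np.cos(b)])
    D=P[:,:2]-[.534,.089];print(np.round(np.c_[D@ex,D@ey]*1e3,1).tolist())
for n in("scene","side"):
  pass
for n in("wrist",):
    for th in("well_1","cover_mid","cork_mid","well_box"):print(th,[(np.round(x["location"],4).tolist(),round(x["p"],2)) for x in landmark_of(th,n)[:3]])
```

```text
[[0.4973 0.0474 0.05  ]
 [0.5114 0.1285 0.05  ]
 [0.5497 0.0229 0.05  ]
 [0.5572 0.082  0.05  ]
 [0.5082 0.0765 0.05  ]
 [0.5138 0.11   0.05  ]
 [0.5524 0.0693 0.05  ]
 [0.5036 0.0492 0.05  ]
 [0.5129 0.1305 0.05  ]]
-9.864991204404287 -7.213332569755098
[[-29.7, -46.8], [-28.5, 35.5], [25.9, -62.8], [24.0, -3.3], [-23.5, -16.4], [-23.3, 17.6], [21.3, -16.6], [-23.8, -44.1], [-27.3, 37.7]]
[[-28.3, -47.6], [-29.5, 34.6], [27.7, -62.0], [24.1, -2.5], [-23.0, -17.1], [-23.8, 16.9], [21.7, -15.9], [-22.5, -44.8], [-28.4, 36.8]]
[[-27.3, -48.3], [-30.3, 33.9], [29.1, -61.4], [24.2, -2.0], [-22.7, -17.6], [-24.2, 16.4], [22.1, -15.4], [-21.5, -45.3], [-29.3, 36.2]]
well_1 [([0.5301, 0.0841, 0.0529], 0.63)]
cover_mid [([0.5404, 0.1518, 0.0535], 0.81)]
cork_mid [([0.5312, 0.084, 0.0159], 0.69)]
well_box [([0.5312, 0.0875, -0.0], 0.59)]
```

Call:
jog_arm:
  linear:
    - [0,0,-25]
    - [0,0,-25]
    - [0,0,-25]
    - [0,0,-10]
    - [0,0,-3]
    - [0,0,-2]
    - [0,0,-1]
    - [0,0,0]
  twist:
    - [0,0,0]
    - [0,0,0]
    - [0,0,0]
    - [0,0,0]
    - [0,0,0]
    - [0,0,0]
    - [0,0,0]
    - [0,0,0]
  hand: [0.6,0.6,0.6,0.6,0.6,0.6,0.6,0.6]

```text
t: 12.75
eef_pos: [0.5035, 0.2226, 0.0262]
ee_rot: [[-0.982, 0.189, 0.0], [0.189, 0.982, 0.0], [-0.0, 0.0, -1.0]]
ft_force: [-0.3, -0.5, -1.1]
width: 0.0419
```

Call:
jog_arm:
  linear:
    - [0,0,-1]
    - [0,0,-1]
    - [0,0,-1]
    - [0,0,0]
  twist:
    - [0,0,0]
    - [0,0,0]
    - [0,0,0]
    - [0,0,0]
  hand: [0.6,0.6,0.6,0.6]

```text
t: 13.25
eef_pos: [0.5033, 0.2225, 0.0228]
ee_rot: [[-0.982, 0.189, -0.0], [0.189, 0.982, 0.0], [0.0, 0.0, -1.0]]
ft_force: [0.2, -0.0, -0.1]
width: 0.0419
```

Call:
jog_arm:
  linear:
    - [0,0,-0.6]
    - [0,0,-0.6]
    - [0,0,-0.6]
    - [0,0,0]
  twist:
    - [0,0,0]
    - [0,0,0]
    - [0,0,0]
    - [0,0,0]
  hand: [0.6,0.6,0.6,0.6]

```text
t: 13.75
eef_pos: [0.5033, 0.2225, 0.021]
ee_rot: [[-0.982, 0.189, -0.0], [0.189, 0.982, 0.0], [0.0, 0.0, -1.0]]
ft_force: [0.2, -0.2, -0.5]
width: 0.0419
```

Run:
```python
from h import *
rs()
n="side"
a=capture(n);p=proj(n,[[.49,.22,0.02]])[0].astype(int);x,y=p-[40,30]
cv2.imwrite(f"pics/{n}10.png",cv2.resize(a[y:y+60,x:x+80],(800,600),interpolation=cv2.INTER_CUBIC))
```

```text
t 13.75 tcp [0.5033 0.2225 0.021 ] F [ 0.2 -0.2 -0.5] w 0.0419 q [ 0.27  0.47 -0.39  0.71  0.    0.46]
rest frame mm tcp [135.7  15.1 -13. ] tip [135.6  15.1 -30. ]  axes [[-0.859, -0.512, -0.0], [-0.512, 0.859, -0.0], [0.0, 0.0, -1.0]]
```

View pics/side10.png

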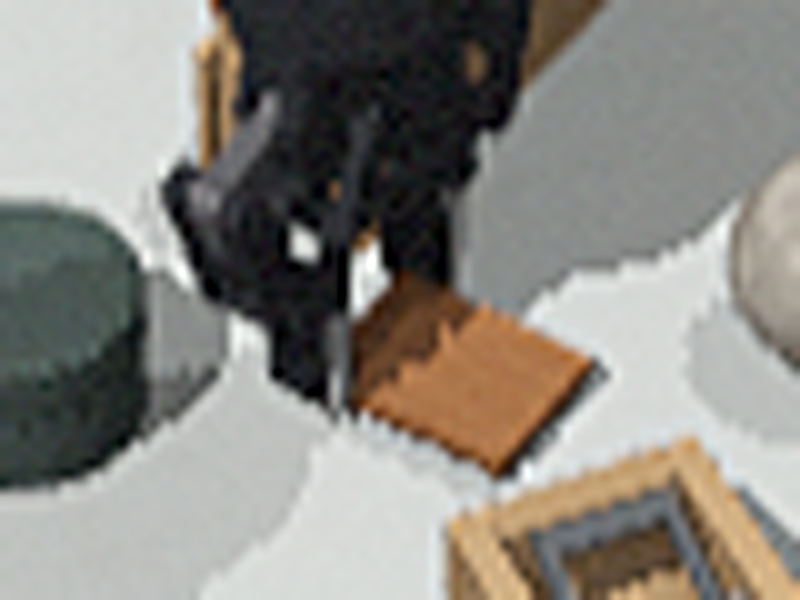

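Call:
jog_arm:
  linear:
    - [0,0,-0.5]
    - [0,0,-0.5]
    - [0,0,-0.5]
    - [0,0,0]
  twist:
    - [0,0,0]
    - [0,0,0]
    - [0,0,0]
    - [0,0,0]
  hand: [0.6,0.6,0.6,0.6]

```text
t: 14.3
eef_pos: [0.5036, 0.2226, 0.0202]
ee_rot: [[-0.982, 0.189, 0.001], [0.189, 0.982, 0.0], [-0.001, 0.0, -1.0]]
ft_force: [-2.1, -1.5, 11.8]
width: 0.0417
```

Call:
jog_arm:
  linear:
    - [0,0,0.3]
    - [0,0,0]
    - [0,0,0]
    - [0,0,5]
    - [0,0,20]
    - [0,0,40]
    - [0,0,40]
    - [0,0,0]
  twist:
    - [0,0,0]
    - [0,0,0]
    - [0,0,0]
    - [0,0,0]
    - [0,0,0]
    - [0,0,0]
    - [0,0,0]
    - [0,0,0]
  hand: [0.45,0.35,0.3,0.25,0.25,0.25,0.25,0.25]

```text
t: 15.3
eef_pos: [0.5048, 0.223, 0.1278]
ee_rot: [[-0.982, 0.189, 0.005], [0.189, 0.982, 0.002], [-0.004, 0.002, -1.0]]
ft_force: [0.4, -0.9, -0.0]
width: 0.0641
```

Call:
jog_arm:
  linear:
    - [-3.2,0.6,10]
    - [-3.2,0.6,10]
    - [-3.2,0.6,10]
    - [-3.2,0.6,10]
    - [-3.2,0.6,5]
    - [-3.2,0.6,0]
    - [-3.2,0.6,0]
    - [-3.2,0.6,0]
  twist:
    - [0,0,0.18]
    - [0,0,0.18]
    - [0,0,0.18]
    - [0,0,0.18]
    - [0,0,0.18]
    - [0,0,0.18]
    - [0,0,0.18]
    - [0,0,0.18]
  hand: [0,0,0,0,0,0,0,0]

```text
t: 16.3
eef_pos: [0.4773, 0.2273, 0.1692]
ee_rot: [[-0.31, -0.951, -0.001], [-0.951, 0.31, -0.0], [0.001, 0.001, -1.0]]
ft_force: [-0.7, -0.2, 0.7]
width: 0.0856
```

Call:
jog_arm:
  linear:
    - [0,0,0]
    - [0,0,0]
    - [0,0,0]
  twist:
    - [0,0,0.131]
    - [0,0,0]
    - [0,0,0]
  hand: [0,0,0]

```text
t: 16.68
eef_pos: [0.4776, 0.2273, 0.1696]
ee_rot: [[-0.191, -0.982, -0.001], [-0.982, 0.191, -0.0], [0.0, 0.001, -1.0]]
ft_force: [-0.6, -0.9, 0.0]
width: 0.0853
```

Run:
```python
from h import *
rs();print(np.round(read_state()["ee_rot"],3).tolist())
cv2.imwrite("pics/w11.png",capture("wrist"));cv2.imwrite("pics/sc11.png",capture("scene"))
```

```text
t 16.68 tcp [0.4776 0.2273 0.1696] F [-0.6 -0.9  0. ] w 0.0853 q [ 0.29  0.31 -0.2   1.06 -0.   -1.09]
rest frame mm tcp [113.3   1.6 135.6] tip [113.3   1.6 118.6]  axes [[0.51, -0.86, -0.0], [-0.86, -0.51, -0.001], [0.0, 0.001, -1.0]]
[[-0.191, -0.982, -0.001], [-0.982, 0.191, -0.0], [0.0, 0.001, -1.0]]
```

View pics/w11.png

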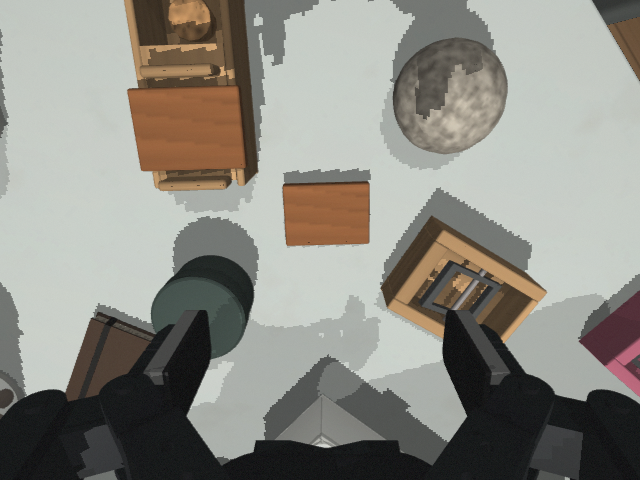

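View pics/sc11.png

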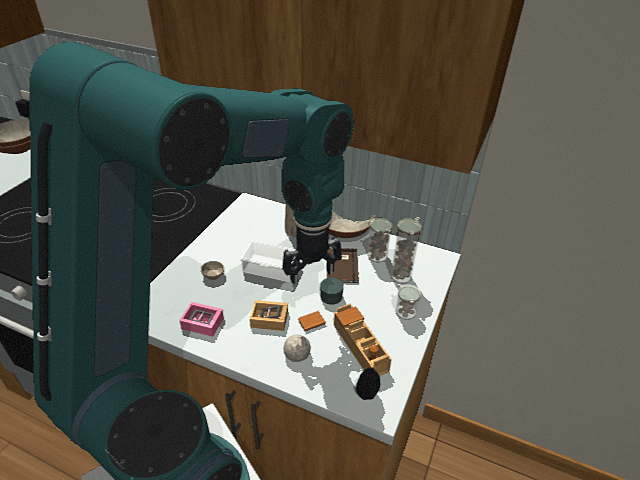

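Run:
```python
from h import *
L=ray("wrist",[(283.3,185),(369,182),(369.5,242.5),(286,246)],.012)
print(np.round(L,4).tolist(),"centre",np.round(L.mean(0),4))
def ang(a,b):d=b-a;return round(np.degrees(np.arctan2(d[1],d[0])),1)
print("x-dir ang",ang(L[1],L[0]),ang(L[2],L[3]),"y",ang(L[2],L[1])+90,ang(L[3],L[0])+90, [round(np.linalg.norm(L[i]-L[(i+1)%4])*1e3,1) for i in range(4)])
V=ray("wrist",[(128.5,90),(239,87.5),(244,168.5),(141,171.5)],.058)
print("cover",np.round(V.mean(0),4),ang(V[1],V[0]),ang(V[2],V[3]),[round(np.linalg.norm(V[i]-V[(i+1)%4])*1e3,1) for i in range(4)],"y",ang(V[2],V[1])+90,ang(V[3],V[0])+90)
a=cv2.imread("pics/w11.png");cv2.imwrite("pics/z11.png",cv2.resize(a[70:260,120:390],(795,560),interpolation=cv2.INTER_CUBIC))
```

```text
[[0.5033, 0.2007, 0.012], [0.4435, 0.2102, 0.012], [0.4503, 0.255, 0.012], [0.5116, 0.2459, 0.012]] centre [0.4772 0.2279 0.012 ]
x-dir ang -9.0 -8.5 y -8.700000000000003 -10.400000000000006 [np.float64(60.6), np.float64(45.4), np.float64(62.0), np.float64(46.0)]
cover [0.5427 0.1514 0.058 ] -9.8 -9.4 [np.float64(61.0), np.float64(44.6), np.float64(60.5), np.float64(45.1)] y -11.200000000000003 -10.5
```

View pics/z11.png

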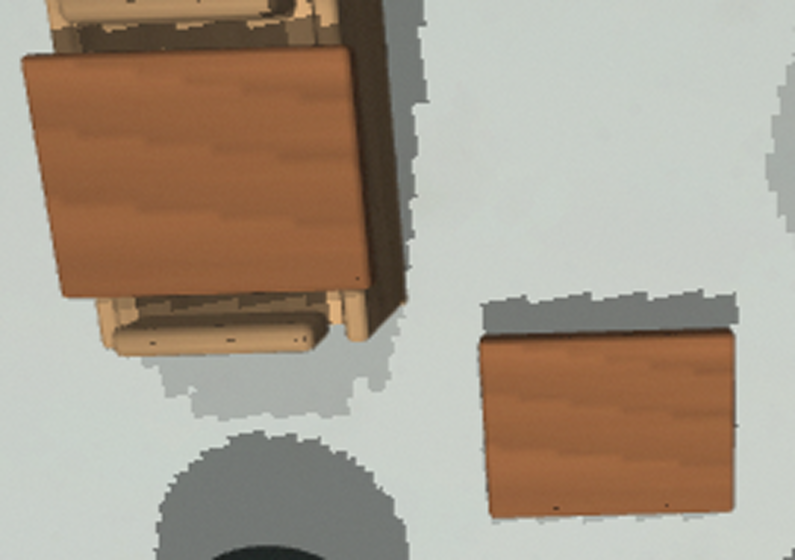

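Call:
jog_arm:
  linear:
    - [0,0.5,-30]
    - [0,0,-40]
    - [0,0,-40]
    - [0,0,-25]
    - [0,0,-10]
    - [0,0,-4]
    - [0,0,-3]
    - [0,0,0]
  twist:
    - [0,0,0.023]
    - [0,0,0]
    - [0,0,0]
    - [0,0,0]
    - [0,0,0]
    - [0,0,0]
    - [0,0,0]
    - [0,0,0]
  hand: [0.12,0.12,0.12,0.12,0.12,0.12,0.12,0.12]

```text
t: 17.77
eef_pos: [0.478, 0.228, 0.0184]
ee_rot: [[-0.166, -0.986, 0.001], [-0.986, 0.166, 0.0], [-0.0, -0.001, -1.0]]
ft_force: [-0.3, 0.0, -0.6]
width: 0.0746
```

Run:
```python
from h import *
rs();print(np.round(read_state()["ee_rot"],3).tolist())
a=capture("wrist");cv2.imwrite("pics/w12.png",a)
n="side"
a=capture(n);p=proj(n,[[.48,.22,0.02]])[0].astype(int);x,y=p-[40,30]
cv2.imwrite(f"pics/{n}12.png",cv2.resize(a[y:y+60,x:x+80],(800,600),interpolation=cv2.INTER_CUBIC))
```

```text
t 17.77 tcp [0.478  0.228  0.0184] F [-0.3  0.  -0.6] w 0.0746 q [ 0.29  0.45 -0.45  0.67 -0.   -1.11]
rest frame mm tcp [113.2   2.3 -15.6] tip [113.2   2.4 -32.6]  axes [[0.532, -0.847, 0.0], [-0.847, -0.532, 0.001], [-0.0, -0.001, -1.0]]
[[-0.166, -0.986, 0.001], [-0.986, 0.166, 0.0], [-0.0, -0.001, -1.0]]
```

View pics/w12.png

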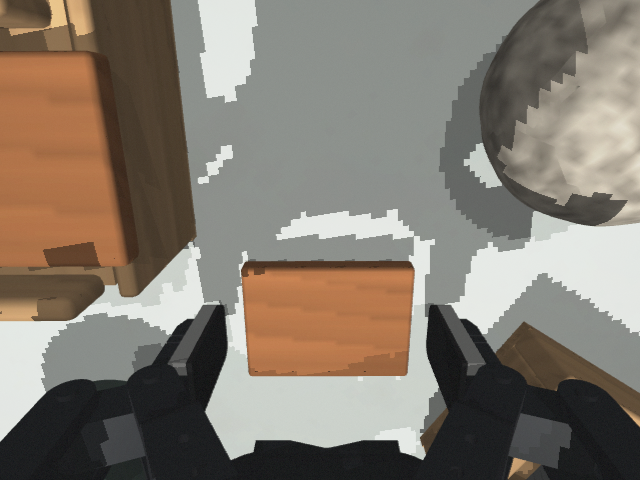

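View pics/side12.png

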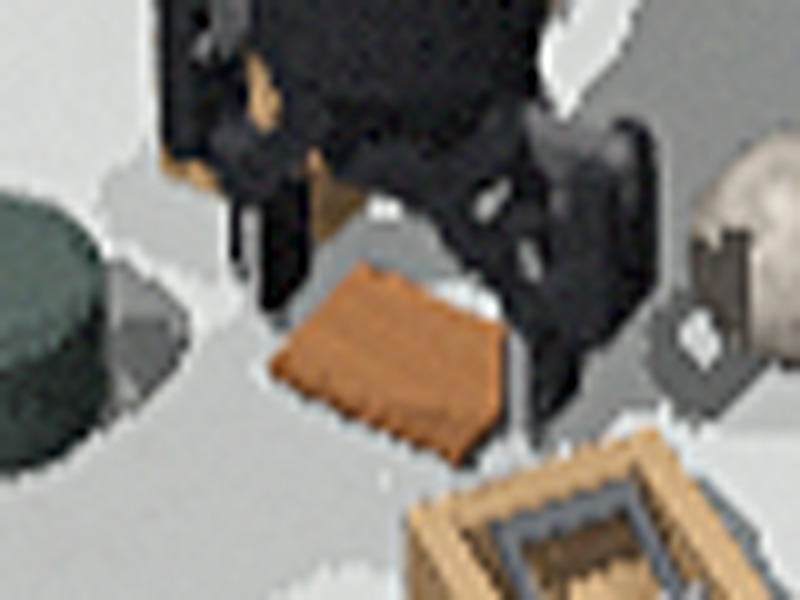

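Run:
```python
from h import *
s=read_state();p=np.array(s["eef_pos"]);R=np.array(s["ee_rot"])
L=ray("wrist",[(243,268),(414,267),(408,375.5),(249,375.5)],.012)
print(np.round((L-p)@R*1e3,1).tolist(),np.round(((L-p)@R*1e3).mean(0),1))
```

```text
[[22.8, -29.3, 6.4], [23.2, 31.1, 6.3], [-22.5, 31.8, 6.4], [-22.4, -29.9, 6.4]] [0.3 0.9 6.4]
```

Call:
jog_arm:
  linear:
    - [0,0,-1.2]
    - [0,0,0]
    - [0,0,0]
    - [0,0,0]
    - [0,0,0]
    - [0,0,0]
  twist:
    - [0,0,0]
    - [0,0,0]
    - [0,0,0]
    - [0,0,0]
    - [0,0,0]
    - [0,0,0]
  hand: [0.16,0.22,0.28,0.4,0.4,0.4]
  newtons: 80

```text
t: 18.62
eef_pos: [0.4778, 0.2279, 0.0175]
ee_rot: [[-0.166, -0.986, 0.001], [-0.986, 0.166, 0.0], [-0.0, -0.001, -1.0]]
ft_force: [-4.4, -1.5, 17.3]
width: 0.0594
```

Call:
jog_arm:
  linear:
    - [0,0,5]
    - [0,0,25]
    - [0,0,40]
    - [0,0,40]
    - [0,0,0]
    - [0,0,0]
  twist:
    - [0,0,0]
    - [0,0,0]
    - [0,0,0]
    - [0,0,0]
    - [0,0,0]
    - [0,0,0]
  hand: [0.4,0.4,0.4,0.4,0.4,0.4]

```text
t: 19.38
eef_pos: [0.4774, 0.2278, 0.1261]
ee_rot: [[-0.166, -0.986, -0.001], [-0.986, 0.166, -0.0], [0.0, 0.001, -1.0]]
ft_force: [-0.6, 0.9, -0.1]
width: 0.0591
```

Run:
```python
from h import *
rs();print(np.round(read_state()["ee_rot"],3).tolist())
a=capture("wrist");cv2.imwrite("pics/w13.png",a)
```

```text
t 19.38 tcp [0.4774 0.2278 0.1261] F [-0.6  0.9 -0.1] w 0.0591 q [ 0.29  0.34 -0.28  0.95 -0.   -1.11]
rest frame mm tcp [112.9   1.8  92.1] tip [112.8   1.8  75.1]  axes [[0.532, -0.847, -0.0], [-0.847, -0.532, -0.001], [0.0, 0.001, -1.0]]
[[-0.166, -0.986, -0.001], [-0.986, 0.166, -0.0], [0.0, 0.001, -1.0]]
```

View pics/w13.png

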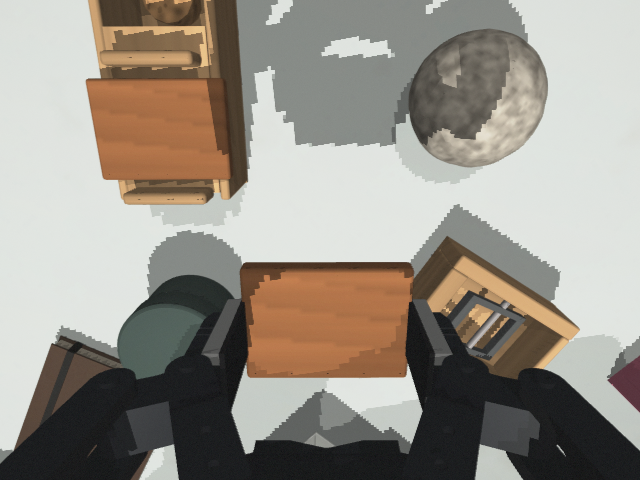

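Call:
jog_arm:
  linear:
    - [17,-19,5]
    - [17,-19,5]
    - [17,-19,5]
    - [17,-19,5]
    - [0,0,0]
    - [0,0,0]
  twist:
    - [0,0,0]
    - [0,0,0]
    - [0,0,0]
    - [0,0,0]
    - [0,0,0]
    - [0,0,0]
  hand: [0.4,0.4,0.4,0.4,0.4,0.4]

```text
t: 20.18
eef_pos: [0.5449, 0.152, 0.1457]
ee_rot: [[-0.166, -0.986, -0.002], [-0.986, 0.166, -0.0], [0.001, 0.002, -1.0]]
ft_force: [-0.8, -0.5, -0.3]
width: 0.0591
```

Run:
```python
from h import *
rs();print(np.round(read_state()["ee_rot"],3).tolist())
a=capture("wrist");cv2.imwrite("pics/w14.png",a)
cv2.imwrite("pics/z14.png",cv2.resize(a[60:285,210:470],(780,675),interpolation=cv2.INTER_CUBIC)[:600])
for th in("well_1","cork_mid","well_box","stamp_mid"):print(th,[(np.round(x["location"],4).tolist(),round(x["p"],2)) for x in landmark_of(th,"wrist")[:3]])
```

```text
t 20.18 tcp [0.5449 0.152  0.1457] F [-0.8 -0.5 -0.3] w 0.0591 q [ 0.13  0.38 -0.15  1.04  0.   -1.28]
rest frame mm tcp [213.6  -9.8 111.7] tip [213.6  -9.9  94.7]  axes [[0.532, -0.847, -0.001], [-0.847, -0.532, -0.002], [0.001, 0.002, -1.0]]
[[-0.166, -0.986, -0.002], [-0.986, 0.166, -0.0], [0.001, 0.002, -1.0]]
well_1 [([0.709, 0.1014, 0.0429], 0.67)]
cork_mid [([0.529, 0.0856, 0.0158], 0.62)]
well_box []
stamp_mid [([0.5232, 0.0261, 0.0374], 0.79)]
```

View pics/w14.png

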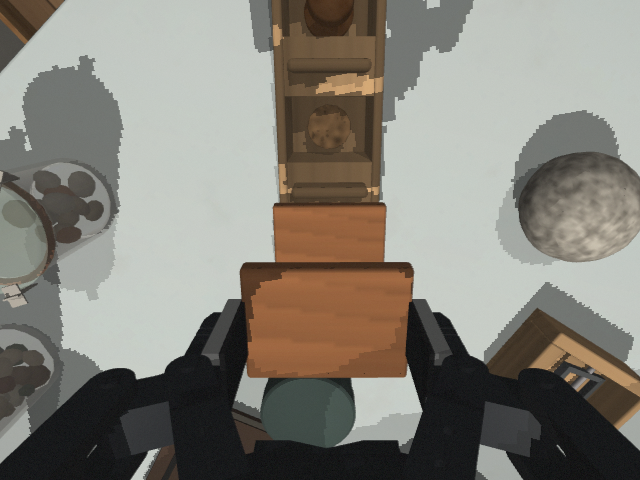

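View pics/z14.png

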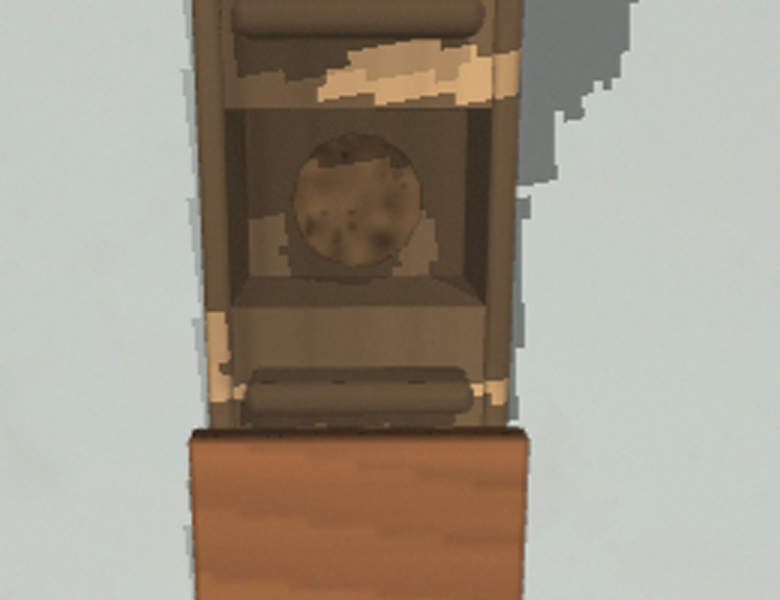

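Run:
```python
from h import *
s=read_state();p=np.array(s["eef_pos"]);R=np.array(s["ee_rot"])
Z=lambda q:[(u/3+210,v/3+60) for u,v in q]
W=ray("wrist",Z([(224,108),(492,108),(485,305),(231,305)]),.05)
O=ray("wrist",Z([(197,100),(517,100),(508,400),(208,400)]),.05)
def ang(a,b):d=b-a;return round(np.degrees(np.arctan2(d[1],d[0])),1)
for V in(W,O):
  print("centre",np.round(V.mean(0),4),"x",ang(V[1],V[0]),ang(V[2],V[3]),"y",ang(V[1],V[2])-90,ang(V[0],V[3])-90,[round(np.linalg.norm(V[i]-V[(i+1)%4])*1e3,1) for i in range(4)],"tool frame",np.round((V.mean(0)-p)@R*1e3,1))
M,e=lidpnp([(242,269),(412.5,268.5),(407,376.5),(248,377)])
print(np.round(e,1).tolist(),np.round(R.T@(M[:3,3]-p)*1e3,1),np.round(R.T@M[:3,:3],3).tolist())
a=cv2.imread("pics/w14.png");cv2.imwrite("pics/z14b.png",cv2.resize(a[250:390,230:430],(800,560),interpolation=cv2.INTER_CUBIC))
```

```text
centre [0.533  0.0897 0.05  ] x -9.6 -9.6 y -9.599999999999994 -9.299999999999997 [np.float64(46.3), np.float64(33.9), np.float64(46.1), np.float64(33.9)] tool frame [63.7  1.7 96.6]
centre [0.5344 0.0978 0.05  ] x -9.6 -9.6 y -8.900000000000006 -9.599999999999994 [np.float64(55.2), np.float64(52.9), np.float64(55.8), np.float64(52.8)] tool frame [55.6  1.7 96.6]
[[-6.1, -1.2], [6.1, -1.3], [-15.6, 1.9], [15.6, 1.7]] [ 14.3   0.4 -12.2] [[-0.893, 0.002, -0.451], [0.002, 1.0, 0.001], [0.451, -0.0, -0.893]]
```

View pics/z14b.png

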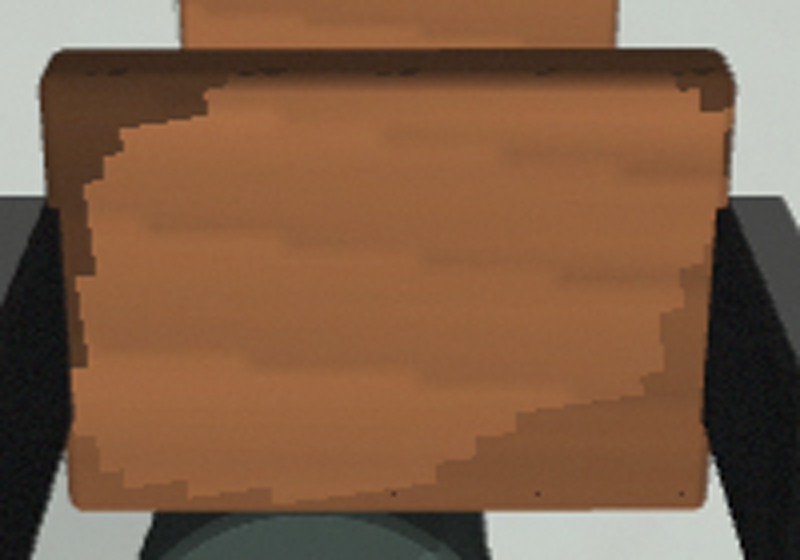

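Run:
```python
from h import *
s=read_state();p=np.array(s["eef_pos"]);R=np.array(s["ee_rot"])
img=[(240.5,269),(413.7,269),(407,376.5),(247,376.5)]
L=ray("wrist",img,.1402);print(np.round((L-p)@R*1e3,1).tolist(),np.round(((L-p)@R*1e3).mean(0),1))
c=get_calibration("wrist");f=240/np.tan(np.radians(c["fovy"]/2));K=np.array([[f,0,c["cx"]],[0,f,c["cy"]],[0,0,1.]])
o=np.array([[23,-31,-6],[23,31,-6],[-23,31,-6],[-23,-31,-6]],float)/1e3 # tool-aligned
ok,r,t=cv2.solvePnP(o,np.array(img),K,None)
M=np.eye(4);M[:3,:3]=cv2.Rodrigues(r)[0];M[:3,3]=t[:,0];M=c["pose"]@M
print(np.round(R.T@M[:3,:3],3).tolist(),np.round(R.T@(M[:3,3]-p)*1e3,1))
```

```text
[[22.5, -30.2, 6.3], [22.4, 31.0, 6.4], [-22.9, 31.4, 6.4], [-22.8, -30.7, 6.3]] [-0.2  0.3  6.3]
[[1.0, -0.001, 0.002], [0.001, 1.0, -0.0], [-0.002, 0.0, 1.0]] [-0.9  0.3 13.5]
```

Call:
jog_arm:
  linear:
    - [-3,-15.7,0]
    - [-3,-15.7,0]
    - [-3,-15.7,0]
    - [-3,-15.6,0]
    - [0,0,-20]
    - [0,0,-25]
    - [0,0,-18]
    - [0,0,0]
  twist:
    - [0,0,0]
    - [0,0,0]
    - [0,0,0]
    - [0,0,0]
    - [0,0,0]
    - [0,0,0]
    - [0,0,0]
    - [0,0,0]
  hand: [0.4,0.4,0.4,0.4,0.4,0.4,0.4,0.4]

```text
t: 21.42
eef_pos: [0.5329, 0.0885, 0.0829]
ee_rot: [[-0.166, -0.986, -0.002], [-0.986, 0.166, -0.0], [0.0, 0.002, -1.0]]
ft_force: [0.3, -0.0, 0.5]
width: 0.0596
```

Run:
```python
from h import *
rs();print(np.round(read_state()["ee_rot"],3).tolist())
a=capture("wrist");cv2.imwrite("pics/w15.png",a)
t=[]
for n in("scene","side"):
    a=capture(n);p=proj(n,[[.533,.09,0.05]])[0].astype(int);x,y=p-[25,37]
    t.append(cv2.resize(a[y:y+75,x:x+50],(400,600),interpolation=cv2.INTER_CUBIC))
cv2.imwrite("pics/z15.png",np.hstack(t))
```

```text
t 21.43 tcp [0.5329 0.0885 0.0829] F [ 0.3 -0.   0.5] w 0.0596 q [ 0.01  0.39 -0.33  0.85 -0.   -1.39]
rest frame mm tcp [246.9 -65.3  48.9] tip [246.9 -65.3  31.9]  axes [[0.532, -0.847, -0.002], [-0.847, -0.532, -0.002], [0.0, 0.002, -1.0]]
[[-0.166, -0.986, -0.002], [-0.986, 0.166, -0.0], [0.0, 0.002, -1.0]]
```

View pics/w15.png

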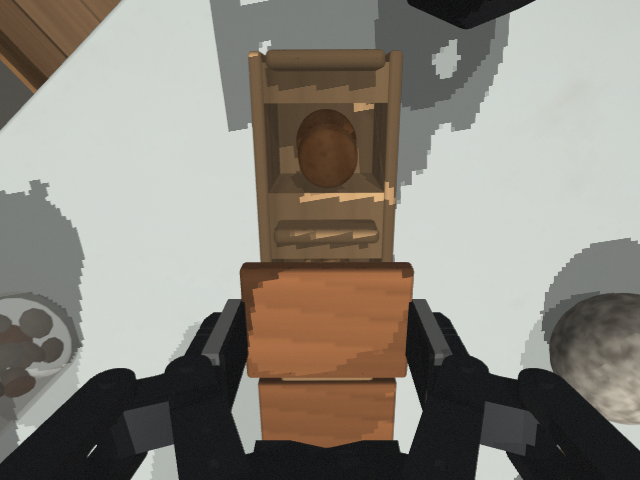

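View pics/z15.png

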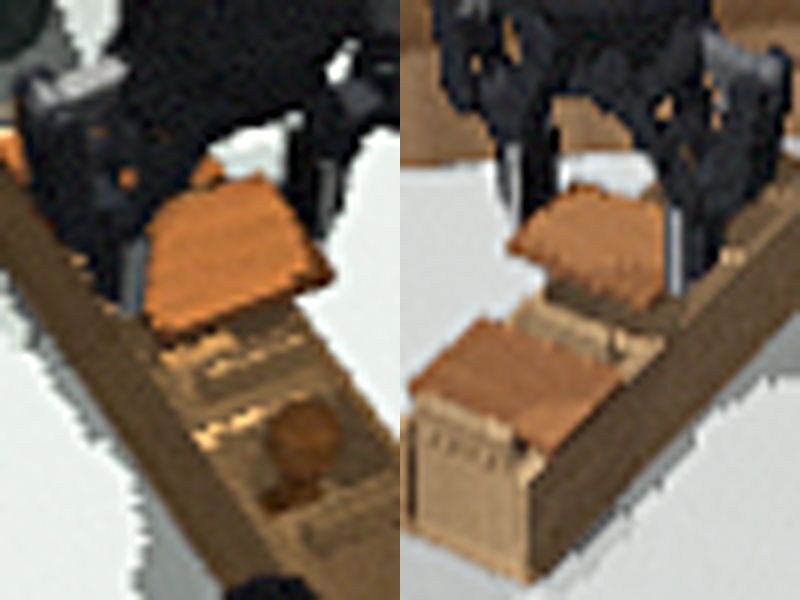

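Run:
```python
from h import *
s=read_state();p=np.array(s["eef_pos"]);R=np.array(s["ee_rot"])
a=cv2.imread("pics/w15.png");cv2.imwrite("pics/z15b.png",cv2.resize(a[40:280,230:430],(660,792),interpolation=cv2.INTER_CUBIC)[:600])
V=ray("wrist",[(265,103),(387,103),(384,192),(270.5,192)],.05)
T=(V-p)@R*1e3;print(np.round(T,1).tolist(),np.round(T.mean(0)-[62,0,0],1))
img=[(240.5,269),(413.7,269),(407,376.5),(247,376.5)]
L=ray("wrist",img,p[2]-.0055);print(np.round(((L-p)@R*1e3).mean(0),1))
```

```text
[[78.0, -22.9, 34.5], [77.9, 23.0, 34.5], [43.8, 23.3, 34.5], [43.9, -22.3, 34.5]] [-1.1  0.3 34.5]
[0.3 0.4 5.5]
```

View pics/z15b.png

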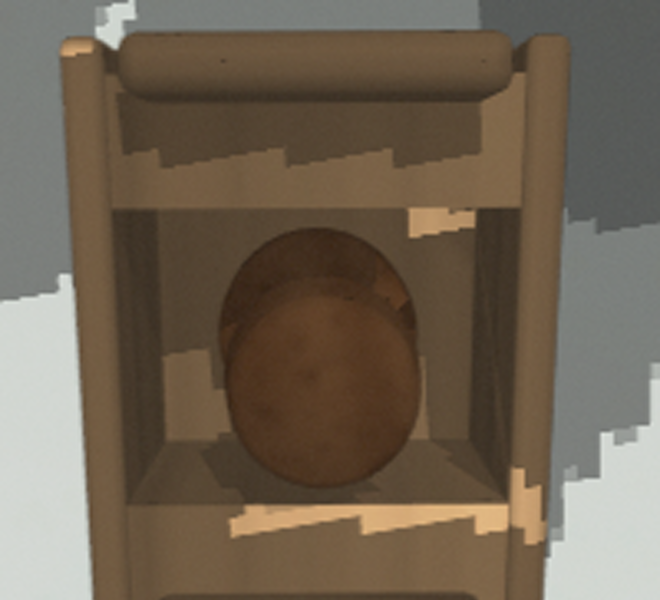

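Call:
jog_arm:
  linear:
    - [0.2,1.1,0]
    - [0,0,-6]
    - [0,0,-5]
    - [0,0,-4]
    - [0,0,-2]
    - [0,0,-1]
    - [0,0,0]
  twist:
    - [0,0,0]
    - [0,0,0]
    - [0,0,0]
    - [0,0,0]
    - [0,0,0]
    - [0,0,0]
    - [0,0,0]
  hand: [0.4,0.4,0.4,0.4,0.4,0.4,0.4]

```text
t: 22.45
eef_pos: [0.534, 0.0902, 0.0657]
ee_rot: [[-0.166, -0.986, -0.0], [-0.986, 0.166, -0.0], [0.0, 0.0, -1.0]]
ft_force: [0.7, -0.2, -0.9]
width: 0.0593
```

Call:
jog_arm:
  linear:
    - [0,0,-0.7]
    - [0,0,-0.7]
    - [0,0,-0.6]
    - [0,0,-0.4]
    - [0,0,0]
  twist:
    - [0,0,0]
    - [0,0,0]
    - [0,0,0]
    - [0,0,0]
    - [0,0,0]
  hand: [0.4,0.4,0.4,0.4,0.4]

```text
t: 23.08
eef_pos: [0.534, 0.0903, 0.0636]
ee_rot: [[-0.166, -0.986, 0.0], [-0.986, 0.166, -0.0], [0.0, -0.0, -1.0]]
ft_force: [-1.9, 0.2, 6.0]
width: 0.0591
```

Call:
jog_arm:
  linear:
    - [0,0,-0.3]
    - [0,0,0]
    - [0,0,0]
    - [0,0,0]
    - [0,0,4]
    - [0,0,15]
    - [0,0,40]
    - [0,0,40]
  twist:
    - [0,0,0]
    - [0,0,0]
    - [0,0,0]
    - [0,0,0]
    - [0,0,0]
    - [0,0,0]
    - [0,0,0]
    - [0,0,0]
  hand: [0.3,0.25,0.2,0.15,0.15,0.15,0.15,0.15]

```text
t: 24.08
eef_pos: [0.5337, 0.0902, 0.1633]
ee_rot: [[-0.166, -0.986, -0.001], [-0.986, 0.166, -0.0], [0.0, 0.001, -1.0]]
ft_force: [0.4, 0.2, 0.7]
width: 0.0725
```

Call:
jog_arm:
  linear:
    - [0,30,10]
    - [0,30,0]
    - [0,0,0]
    - [0,0,0]
  twist:
    - [0,0,0]
    - [0,0,0]
    - [0,0,0]
    - [0,0,0]
  hand: [0.15,0.15,0.15,0.15]

```text
t: 24.58
eef_pos: [0.5339, 0.15, 0.172]
ee_rot: [[-0.166, -0.986, -0.0], [-0.986, 0.166, -0.0], [0.0, 0.0, -1.0]]
ft_force: [0.5, -0.6, 1.1]
width: 0.0723
```

Run:
```python
from h import *
rs()
a=capture("wrist");cv2.imwrite("pics/w16.png",a)
t=[]
for n in("scene","side"):
    a=capture(n);cv2.imwrite(f"pics/{n}16.png",a);p=proj(n,[[.533,.09,0.05]])[0].astype(int);x,y=p-[25,37]
    t.append(cv2.resize(a[y:y+75,x:x+50],(400,600),interpolation=cv2.INTER_CUBIC))
cv2.imwrite("pics/z16.png",np.hstack(t))
```

```text
t 24.57 tcp [0.5339 0.15   0.172 ] F [ 0.5 -0.6  1.1] w 0.0723 q [ 0.13  0.35 -0.14  1.09 -0.   -1.28]
rest frame mm tcp [206.7 -18.8 138. ] tip [206.7 -18.8 121. ]  axes [[0.532, -0.847, -0.0], [-0.847, -0.532, -0.0], [0.0, 0.0, -1.0]]
```

View pics/w16.png

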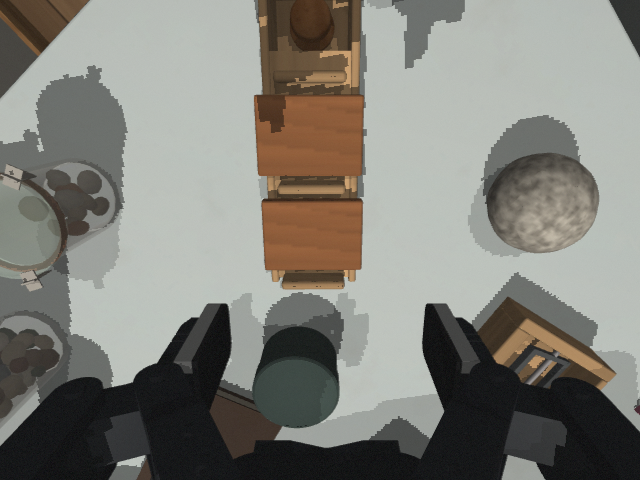

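View pics/z16.png

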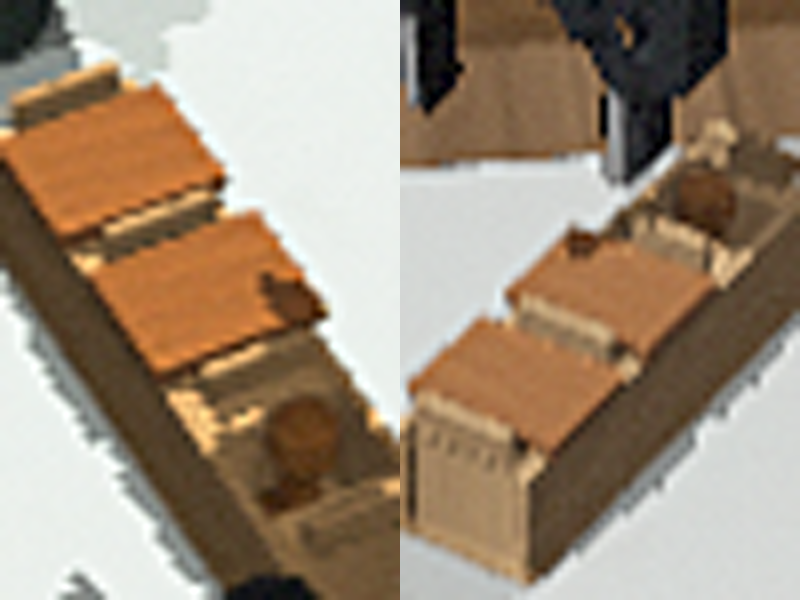

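View pics/scene16.png

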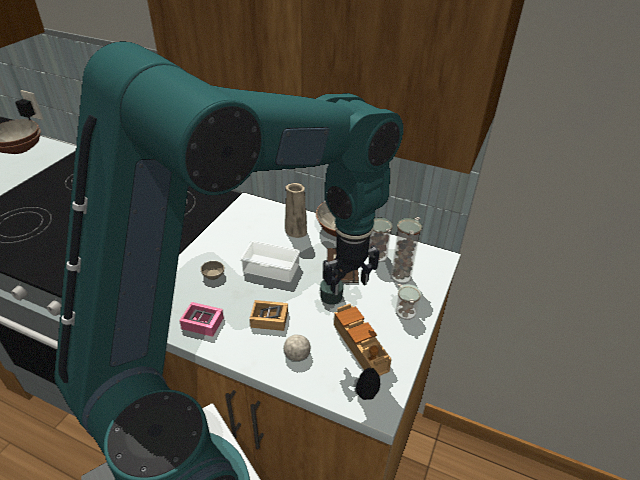

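Run:
```python
from h import *
a=cv2.imread("pics/w16.png");cv2.imwrite("pics/z16b.png",cv2.resize(a[80:295,235:385],(558,800),interpolation=cv2.INTER_CUBIC)[:600])
def ang(a,b):d=b-a;return round(np.degrees(np.arctan2(d[1],d[0])),1)
for V in([(255,97),(364,96.5),(362.5,174.5),(259,175)],[(262.5,201),(362.5,200.5),(361,269),(265,269)]):
    V=ray("wrist",V,.058)
    print(np.round(V.mean(0),4),ang(V[1],V[0]),ang(V[2],V[3]),[round(float(np.linalg.norm(V[i]-V[(i+1)%4])*1e3),1) for i in range(4)])
for th,n in(("lid_mid","wrist"),("cover_mid","wrist"),("lid_mid","side"),("lid_mid","scene")):print(th,n,[(np.round(x["location"],4).tolist(),round(x["p"],2)) for x in landmark_of(th,n)[:3]])
```

```text
[0.5332 0.0905 0.058 ] -9.4 -9.4 [61.0, 43.9, 61.4, 43.9]
[0.5424 0.15   0.058 ] -9.4 -9.7 [60.6, 45.0, 61.5, 44.7]
lid_mid wrist [([0.5361, 0.0869, 0.0557], 0.84)]
cover_mid wrist [([0.5427, 0.1473, 0.0542], 0.88)]
lid_mid side [([0.5347, 0.09, 0.0519], 0.57)]
lid_mid scene [([0.5357, 0.0906, 0.0493], 0.95)]
```

View pics/z16b.png

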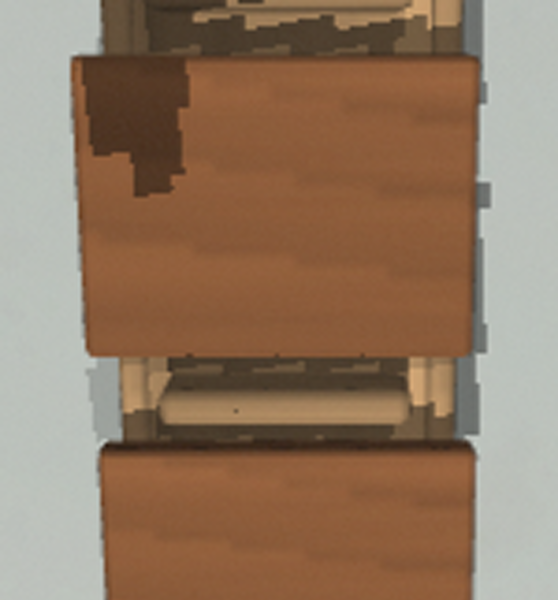

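```bash
python3 -c "
from cell import *
sign_off();print(read_state()['t'])"
```

```text
the job is handed in; nothing more can be done
the job is handed in; nothing more can be done
```

The spare lid is now on the middle well (well 1), the one holding the cork, and the job was handed in at about 25 s.

**What I did:** I pressed the lid at the scoop end until it reached its stop, at about 15 N. I pinched the raised end by its long sides, lifted it out, laid it flat on the worktop and let go. I then took it by its short ends and set it in the well.

**Last checks:**
- **Height:** the lid met the rim with the tool at 63.6 mm, against 63.5 mm expected for fully home.
- **Position and tilt:** its centre is about 1 mm from the measured well centre. Its yaw matches the box at about -9.4°, and it looks as level as the existing cover.
- **Surroundings:** in the last pictures the existing cover, the stamp and the other things looked unmoved. The cork is now under the lid, so it can't be seen. The gripper was open and clear of everything.

**Disagreements:**
- The gripper read 42 mm and 59 mm on the 46 mm and 62 mm grips, probably because only the pad tips were holding the lid.
- The point detector's heights for the seated lid ranged from 49 to 56 mm around the true 52 mm, so I relied on the contact height instead.

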